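Seat the vacuum pump's lifting eye with a tommy bar

TASK

The vacuum pump is about to be hoisted out, but the lifting eye on its top is still a part-turn loose. Take the thick steel bar from the rod rest, slide it through the eye and lever the eye clockwise (seen from above) until its collar is home on the boss, nipped up firmly but not strained; then draw the bar out again, lay it back in the notches it came from and leave it there. Work the eye only with the bar, not with the gripper, and leave everything else where it is.

Things in the scene. Friction and masses are not known exactly. Their poses are not given: they have to be found in the camera images.
- pump: Grey rotary vane vacuum pump, fixed, 435 long, 150 wide. Origin on the bench under the lifting eye's axis; x from the motor (fan cowl at -230) to the oil box (end at +203), z up. Tops: white housing under the eye (x -44 to 44) 190, oil box 164, motor 172, two capped stubs at x = 158 up to 196, knob and plug at x = 85 up to 174. Terminal box on the motor's side reaches y = -106.
- eye_loop (a point): Centre of the loop of the steel lifting eye (M10 eye bolt), 224.5 above the bench when home. Hole 25 across, loop 45 outside, 10 round section, standing upright. x is the axis of the hole (horizontal; a bar goes in along +x or -x), z up along the screw. A 14 bar passed straight through swings freely about 0.8 rad each way before it binds across the loop and takes the eye along.
- eye_collar (a point): Underside of the eye's 25 round collar, on the screw axis, over a round boss 12 high on the pump. The eye starts 0.5 to 1.6 rad short of home; clockwise from above tightens. Home differs each time and must be felt: the 1.5 pitch thread sinks too little to measure. It turns with a steady friction of 0.12 N m, then stops dead. Firm is 0.4 to 0.7 N m (4 to 7 N across the bar 100 from the axis, or as wrist moment); over 0.9 N m strains it.
- bar_center (a point): Middle of the steel bar (tommy bar): plain round, 14 diameter, 198 long, 0.24 kg. x is along the bar (both ends alike). It lies in one of the three pairs of V notches of the rod rest, its middle 49.9 above the bench. The other two rods there are clearly thinner.
- rest: White plastic rod rest, fixed: base 200 x 190, 6 thick, with two upright cheeks 10 thick at x = -76 and +76, each with three 90 degree V notches at y = -65, 0 and +65 (bottom of the notches 40 above the bench, tops 55). Origin on the bench under its middle; rods lie along its x. Between the cheeks the rods are free over the base. It stands left or right of the pump.
- glass_rod: Glass stirring rod, 8 diameter, 200 long, in other notches of the rest. Origin at its middle, x along it. To be left alone.
- thin_rod: Thin steel rod, 6 diameter, 196 long, in other notches of the rest. Origin at its middle, x along it. To be left alone.
- wrench: Open-ended wrench, 150 long, in the shallow steel tray on the other side of the pump. To be left alone.
- centring_ring: Aluminium vacuum centring ring, 40 across, 8 high, in the tray. To be left alone.
- blank: Steel blank flange, 40 across, 7 high, in the tray. To be left alone.
- clamp: Aluminium vacuum clamp ring, 60 across, 12 high, in the tray. To be left alone.
- beaker: Glass beaker, 80 across, 110 high, beyond the pump. To be left alone.
- oil_bottle: Grey pump-oil bottle, 76 across, 150 high, beyond the pump. To be left alone.
There are look-alikes about, which are no part of the job. There is more than one size of the part that bears bar_center; the job needs the larger.

How it is judged (in metres and radians):
On the way, in this order (a step that is already met when the one before it is completed fails the run):
1. the bar is through the loop of the eye (x of eye_loop in the frame of bar_center between -0.085 and 0.085 m and y of eye_loop in the frame of bar_center between -0.011 and 0.011 m and z of eye_loop in the frame of bar_center between -0.011 and 0.011 m), for 0.1 s.
2. the eye is home on the boss and nipped up: the bar bears on it with more than 25 N (z of eye_loop in the frame of pump below 0.22455 m and contact force between bar and eye above 25 N), for 0.15 s.
At the end, for the whole second after the job is handed in: The eye's collar is within 0.05 mm of the boss (within 0.2 rad of home), and the bar lies at rest, level, in the notches it came from, its middle within 15 mm of where it lay (z of eye_loop in the frame of pump below 0.22455 m and distance of bar_center from where it was at the start of the episode below 0.015 m and angle between bar_center's own x axis and vertical between 1.52 and 1.62 rad and linear speed of bar below 0.01 m/s); the robot touches nothing.
It fails at once if the bar strains the eye: more than 90 N between them (contact force between bar and eye above 90 N).
It fails at once if the gripper itself pushes the eye (more than 3 N) (contact force between the arm and eye above 3 N).
It fails at once if the glass rod or the thin rod is shifted by more than 20 mm (distance of any of glass_rod, thin_rod from where it was at the start of the episode above 0.02 m).
It fails at once if something else on the bench or in the tray is shifted by more than 20 mm (distance of any of wrench, centring_ring, blank, clamp, beaker, oil_bottle from where it was at the start of the episode above 0.02 m).
It also fails if it takes over 72 s, if anything falls off the work surface, if the arm or the gripper's body presses on something with over 40 N, if the wrist force passes 120 N, or if a joint passes its speed limit or range.

ROBOT

A 6-joint arm with a two-finger parallel gripper is mounted at the origin on the work surface. World frame = base frame: x ahead of the robot, y to its left, z up, the work surface at z = 0. Lengths are in m, angles in degrees, forces in N, time in s.
With the tool pointing down it reaches from about 0.25 to 0.725 m from the base axis. Payload 9.7 kg.
Tool frame: the origin (TCP) lies between the finger pads; the fingertips stand 11 mm ahead of it and the grasp point (between the pads) lies 8 mm behind it; z points along the fingers, x is the direction in which the jaws open and shut, and the axes are right-handed (so a half turn about z gives the same grasp; the last joint's range is limited). The gripper opens to 85 mm and grips with 20 to 120 N. Pads are 22 mm wide; open, the fingers measure 114 mm over their backs; the gripper's body (76 mm by 85 mm) begins 54 mm behind the grasp point. The pads swing forward as they close: fully open they stand 13 mm farther back than shut.
Start: joints at [-67.437, 4.979, 10.078, 95.1, 0, 90], TCP at [0.211, -0.508, 0.242] pointing down, gripper open.
Joint ranges: [-179.16, 179.16], [-48.56, 103.87], [-65.8, 70.77], [-126.05, 130.52], [-82.76, 87.17], [-180, 180]. Speed limits (degrees/s): [127.2, 127.2, 147.25, 180, 180, 180].

INTERFACE

Orientations are given as [roll, pitch, yaw] about the fixed x, y, z axes, in that order (R = Rz(yaw) Ry(pitch) Rx(roll)).
In Python, from workcell import get_obs, camera, job_done gives the robot as it stands.
- The arm moves only by the tool arm_command, never from a script. Its argument "increments" is a list of rows, each a list of 2 entries, a list of its own where there are three numbers: the shift along the tool's x, y, z in units of 25 mm (1.0 is 25 mm), then the turn about the tool's z in units of 6 degrees (1.0 is 6 degrees). In form: [[[dx, dy, dz], roll], ...]. A call has 1 to 5 rows; each row is the pose to reach, as a shift and turn from the pose measured when the call began, along the tool's axes at that moment; what a row does not reach only later rows make up. A row lasts 1/10 s, in which the tool goes at most 50 mm and 8.59 degrees, less where a joint would pass 70% of its speed; a pose out of reach is approached as far as the arm can. A call with a gripper value outside its range is refused whole. "claw" is the closure, from -1 (fully open) to 1 (shut), so that 0 is half open, set as the call begins (left out, the last holds). The fingers move at their own pace and stop on an object; "force" is the grip in N (left out, the last holds). Time passes only in rows, so rows that repeat a pose let the fingers close. It gives the time, the measured TCP pose, the force and the opening at its end, in the units of the state.
- get_obs(): the state, without advancing time (a new reading comes with each control period).
- camera(name): name is "scene" or "top" or "wrist"; returns a dict with "frame" (480x640x3 uint8, red, green, blue), "range_z" (480x640 float32, m along the optical axis (not along the pixel's ray), 0 where there is no reading), "K" (3x3 intrinsics, pixels), "R" (3x3) and "t" (3): a world point X has camera coordinates R X + t; the wrist camera has in their place "hand_eye" (4x4, takes a point from camera to tool coordinates, whose origin is the TCP and whose axes are the tool frame's). Camera axes: x right, y down, z forward; pixel columns grow to the right and rows downward; lengths in m; the calibration is good to about 2 mm. The wrist camera is an equidistant fisheye: a pixel r from the principal point sees the ray r / f radians off the axis. A picture is of the moment at which its call begins: read the wrist's pose just before it.
- job_done(): hands the job in, once; it reports no verdict.
The state is a dict: "time": time; "q": joint angles; "qd": joint speeds; "joint_efforts": joint torques, N m; "ee_pos": TCP position; "tcp_rot": TCP orientation; "wrist_force": force on the tool from outside, world axes, zero at the start; "torque": the same for the moment, N m; "opening": finger opening in m.
Only numpy, scipy, OpenCV 4.12 (cv2) and the standard library are available. Lean on these libraries where they do the work, as an engineer would, in place of code of your own. Each camera call takes 0.05 s, during which the arm holds its last target.

## Working session

There is one attempt and no reset: what is moved stays moved. The work goes in short steps, Python scripts to look and compute and a tool call to move; the robot and the scene stay as the last step left them, time stands still between calls to the robot, and variables do not carry over. Pictures are saved under pics/ and viewed, and the job is handed in when it is done.

Besides the shell and the picture viewer there is one more tool, called after "Call:" by a JSON object that holds its "method" and its "body", one argument or row to a line. arm_command: Moves the arm, as the interface text tells. Its arguments: {"type":"object","properties":{"increments":{"type":"array"},"claw":{"type":"number"},"force":{"type":"number"}},"required":["increments"]}

```bash
ls; mkdir -p pics; cat > h.py <<'E'
import numpy as np,cv2,json
from workcell import get_obs,camera,job_done
def snap(n,name):
    c=camera(n); cv2.imwrite(f'pics/{name}.png',cv2.cvtColor(c['frame'],cv2.COLOR_RGB2BGR)); np.savez(f'pics/{name}.npz',**c); return c
def load(name): return dict(np.load(f'pics/{name}.npz'))
def w(c,u,v,z=None):
    K=c['K'];d=np.array([(u-K[0,2])/K[0,0],(v-K[1,2])/K[1,1],1.]);R=c['R'];t=c['t']
    if z is None: return R.T@(d*c['range_z'][int(v),int(u)]-t)
    o=-R.T@t;r=R.T@d; return o+r*(z-o[2])/r[2]
def pr(c,X):
    p=c['K']@(c['R']@np.array(X)+c['t']);return p[:2]/p[2]
E
python3 - <<'E'
from h import *
for n in ['scene','top']:
    c=snap(n,n+'0');print(n,c['K'],c['R'],c['t'])
print(get_obs())
E
```

```text
pics
scene [[610.48412598   0.         315.74708161]
 [  0.         610.48412598 240.39252967]
 [  0.           0.           1.        ]] [[ 0.79167125  0.61088936  0.00841598]
 [ 0.32939966 -0.41519707 -0.84800192]
 [-0.51454106  0.67411096 -0.52992633]] [-0.42879196 -0.10153161  1.86782791]
top [[435.93455394   0.         315.95466859]
 [  0.         435.93455394 241.90886579]
 [  0.           0.           1.        ]] [[ 0.00177063 -0.99999137 -0.00375799]
 [-0.99831335 -0.00154956 -0.05803486]
 [ 0.05802854  0.00385441 -0.99830748]] [-0.08554884  0.57834479  1.19476648]
{'time': 0.1, 'q': array([-6.74379156e+01,  5.00744669e+00,  1.00384435e+01,  9.50980579e+01,
       -2.02028452e-03,  8.99984549e+01]), 'qd': array([ 0.02558162,  0.01764074,  0.21006773, -0.00215424, -0.0003053 ,
        0.01001744]), 'joint_efforts': array([ 7.92654155e-04, -5.21561122e+01,  4.65653408e+01,  1.60820974e-02,
        1.62153469e-05,  1.33502459e-05]), 'ee_pos': array([ 0.21094624, -0.50773771,  0.24165383]), 'tcp_rot': array([ 1.79997982e+02,  6.70611195e-02, -6.74363705e+01]), 'wrist_force': array([-0.4503618 ,  0.23742647, -0.24864475]), 'torque': array([-0.01046277,  0.017849  ,  0.01215126]), 'opening': 0.08567502418190644}
```

View pics/scene0.png

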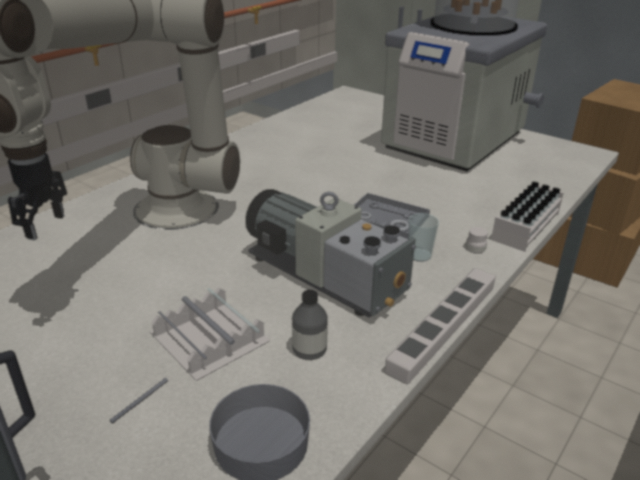

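View pics/top0.png

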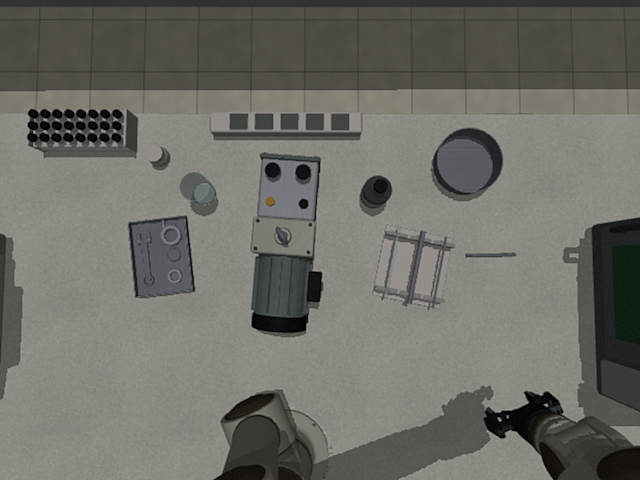

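```bash
python3 - <<'E'
from h import *
c=load('top0');f=cv2.cvtColor(c['frame'],cv2.COLOR_RGB2BGR)
a=cv2.resize(f[215:320,360:530],None,fx=4.5,fy=4.5,interpolation=cv2.INTER_CUBIC);cv2.imwrite('pics/crA.png',a)
b=cv2.resize(f[195:270,240:330],None,fx=7,fy=7,interpolation=cv2.INTER_CUBIC);cv2.imwrite('pics/crB.png',b)
s=load('scene0');f=cv2.cvtColor(s['frame'],cv2.COLOR_RGB2BGR)
cv2.imwrite('pics/crC.png',cv2.resize(f[270:400,130:290],None,fx=4.5,fy=4.5,interpolation=cv2.INTER_CUBIC))
cv2.imwrite('pics/crD.png',cv2.resize(f[170:270,270:400],None,fx=5.5,fy=5.5,interpolation=cv2.INTER_CUBIC))
E
```

```text
(no output)
```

View pics/crA.png

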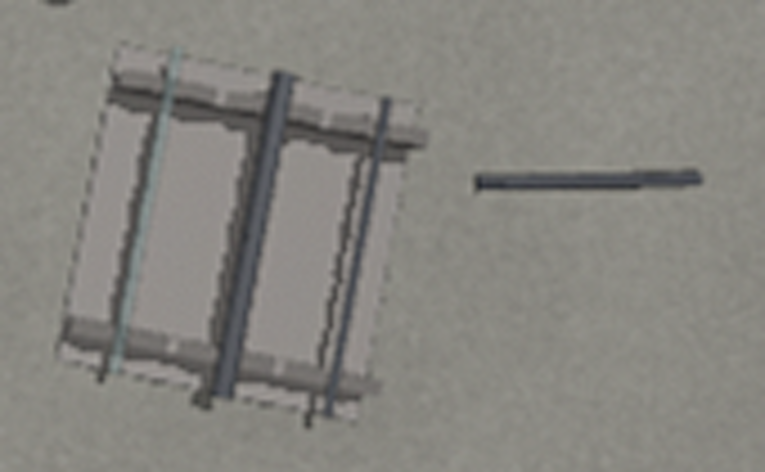

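View pics/crB.png

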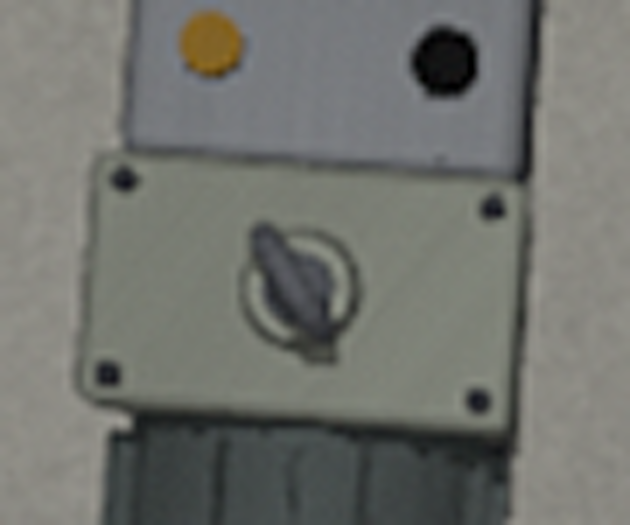

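View pics/crC.png

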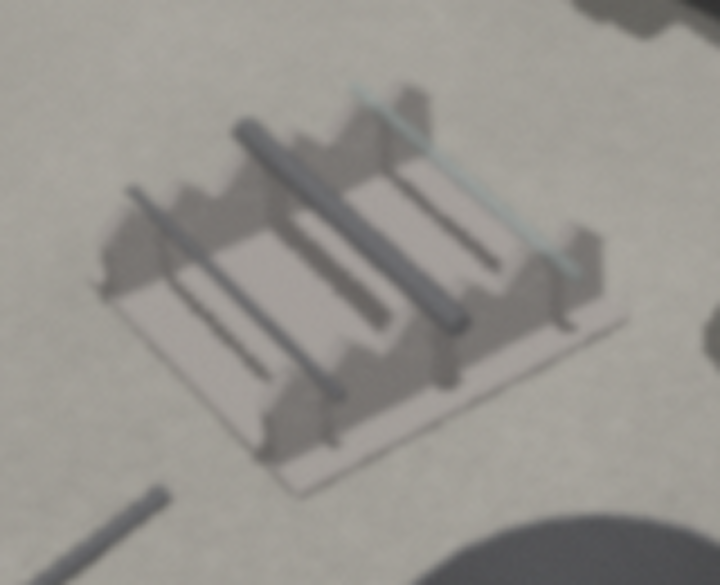

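View pics/crD.png

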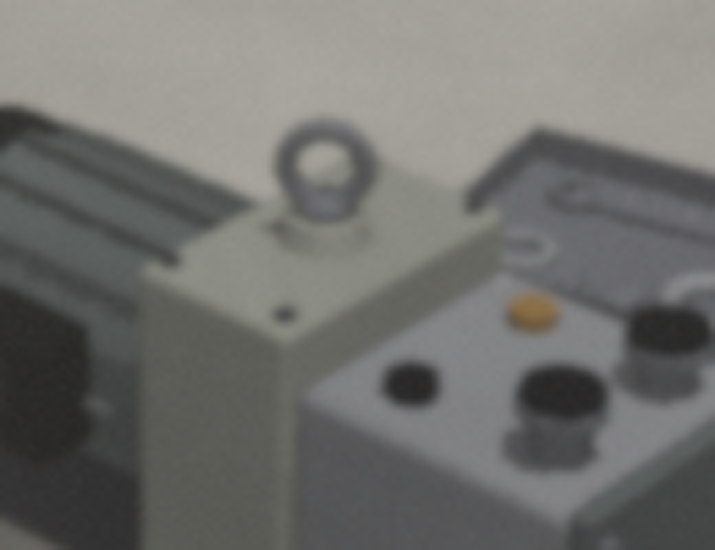

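```bash
python3 - <<'E'
from h import *
np.set_printoptions(precision=4,suppress=True)
for n,box in (('top0',(265,300,220,255)),('scene0',(305,355,185,225))):
    c=load(n);P=[]
    for v in range(box[2],box[3]):
        for u in range(box[0],box[1]):
            if c['range_z'][v,u]>0:
                X=w(c,u,v)
                if 0.21<X[2]<0.26:P.append(X)
    P=np.array(P)
    if len(P):
        print(n,len(P),P.mean(0),P.min(0),P.max(0))
        d=P[:,:2]-P[:,:2].mean(0);e,V=np.linalg.eigh(d.T@d/len(d));print(np.sqrt(e),np.degrees(np.arctan2(V[1,1],V[0,1])))
c=load('top0')
A=w(c,422.9,231.2,.057);B=w(c,409.6,302.8,.057)
print('bar',A,B,(A+B)/2,np.linalg.norm(A-B),np.degrees(np.arctan2(*(A-B)[1::-1])))
print('depth bar',w(c,416,267),w(c,422,236),w(c,410,298), w(c,283,235), w(c,262,225),w(c,305,245))
# pump outline box corners housing z=.19
for p in [(98,150),(527,178),(510,440),(80,395)]:
    print(w(c,240+p[0]/7,195+p[1]/7,.19))
s=load('scene0')
for p in [(245,128),(455,322)]:
    print('scene bar',w(s,130+p[0]/4.5,270+p[1]/4.5,.052))
# eye circle centre in scene
print(w(s,270+325/5.5,170+170/5.5,.226), w(c,240+293/7,195+290/7,.2345))
E
```

```text
top0 106 [ 0.5827 -0.0059  0.2364] [ 0.5638 -0.019   0.2101] [0.6026 0.0088 0.2512]
[0.0043 0.011 ] -147.40033923937892
scene0 156 [ 0.5846 -0.0092  0.2279] [ 0.5659 -0.0236  0.2101] [0.6049 0.006  0.2452]
[0.0029 0.0131] -146.60311568191403
bar [ 0.6054 -0.3721  0.057 ] [ 0.4141 -0.3343  0.057 ] [ 0.5098 -0.3532  0.057 ] 0.19496493737605358 -11.166785515030588
depth bar [ 0.5093 -0.3521  0.0588] [ 0.5924 -0.3692  0.0583] [ 0.4268 -0.3357  0.0563] [ 0.5807 -0.011   0.2446] [0.6083 0.0432 0.1933] [ 0.5608 -0.0593  0.1942]
[0.6292 0.0629 0.19  ]
[ 0.6198 -0.0836  0.19  ]
[ 0.5304 -0.078   0.19  ]
[0.5455 0.0682 0.19  ]
scene bar [ 0.4212 -0.3364  0.052 ]
scene bar [ 0.6084 -0.3763  0.052 ]
[ 0.59   -0.0145  0.226 ] [ 0.5782 -0.0076  0.2345]
```

```bash
cat >> h.py <<'E'
def inc(p,yaw,verbose=1):
    "units for going from current pose to TCP p, yaw(deg)"
    o=get_obs();th=np.radians(o['tcp_rot'][2]);x=np.array([np.cos(th),np.sin(th),0]);y=np.array([np.sin(th),-np.cos(th),0])
    from scipy.spatial.transform import Rotation as Ro
    R=Ro.from_euler('xyz',o['tcp_rot'],degrees=True).as_matrix()
    d=R.T@(np.array(p)-o['ee_pos'])/.025
    dy=(yaw-o['tcp_rot'][2]+180)%360-180
    if verbose: print('t',round(o['time'],2),'pos',o['ee_pos'].round(4),'rpy',o['tcp_rot'].round(2),'F',o['wrist_force'].round(2),'T',o['torque'].round(3),'op',round(o['opening'],4),'q',o['q'].round(1))
    print('shift',d.round(3),'roll',round(-dy/6,3),'or',round((-dy+ (360 if dy>0 else -360))/6,2),'| dist mm',round(np.linalg.norm(d)*25,1))
E
python3 - <<'E'
from h import *
inc([.467,-.345,.15],78.6)
inc([.467,-.345,.15],-101.4,0)
E
```

```text
t 0.1 pos [ 0.2109 -0.5077  0.2417] rpy [ 1.800e+02  7.000e-02 -6.744e+01] F [-0.45  0.24 -0.25] T [-0.01   0.018  0.012] op 0.0857 q [-67.4   5.   10.   95.1  -0.   90. ]
shift [ -2.077 -11.956   3.668] roll -24.339 or 35.66 | dist mm 316.9
shift [ -2.077 -11.956   3.668] roll 5.661 or -54.34 | dist mm 316.9
```

Call:
{"method": "arm_command", "body": {
  "increments": [
    [[-0.3,-1.7,0.3],-1.4],
    [[-0.6,-3.4,0.6],-2.8],
    [[-0.9,-5.1,0.9],-4.2],
    [[-1.2,-6.8,1.2],-5.6],
    [[-1.4,-8.5,1.5],-7]
  ],
  "claw": 0,
  "force": 100
}}

```text
time: 0.6
ee_pos: [0.3949, -0.3925, 0.2037]
tcp_rot: [-179.9, 0.1, -25.1]
wrist_force: [0.3, -1.3, 0.1]
opening: 0.0424
```

```bash
python3 -c "
from h import *
inc([.467,-.345,.15],78.6)"
```

```text
t 0.6 pos [ 0.3949 -0.3925  0.2037] rpy [-1.7995e+02  7.0000e-02 -2.5100e+01] F [ 0.31 -1.33  0.1 ] T [-0.082  0.002 -0.019] op 0.0424 q [-44.8   5.4   6.2  90.9   0.   70.3]
shift [ 1.81  -2.942  2.147] roll -17.283 or 42.72 | dist mm 101.7
```

Call:
{"method": "arm_command", "body": {
  "increments": [
    [[0.4,-0.6,0.4],-1.4],
    [[0.8,-1.2,0.8],-2.8],
    [[1.2,-1.8,1.2],-4.2],
    [[1.6,-2.4,1.6],-5.6],
    [[1.8,-2.9,2.1],-7]
  ]
}}

```text
time: 1.1
ee_pos: [0.4672, -0.3453, 0.1505]
tcp_rot: [-179.9, 0.0, 17.3]
wrist_force: [-0.2, -0.4, 0.1]
opening: 0.0423
```

Call:
{"method": "arm_command", "body": {
  "increments": [
    [[0,0,0],-1.4],
    [[0,0,0],-2.8],
    [[0,0,0],-4.2],
    [[0,0,0],-5.6],
    [[0,0,0],-7]
  ]
}}

```text
time: 1.6
ee_pos: [0.4671, -0.3451, 0.15]
tcp_rot: [-179.9, -0.1, 59.6]
wrist_force: [-0.2, 0.3, -0.9]
opening: 0.0428
```

```bash
python3 -c "
from h import *
inc([.467,-.345,.15],78.6)"
```

```text
t 1.6 pos [ 0.4671 -0.3451  0.15  ] rpy [-1.7986e+02 -6.0000e-02  5.9630e+01] F [-0.16  0.3  -0.87] T [ 0.021 -0.03   0.013] op 0.0428 q [-36.5   8.5   3.7  85.4   0.   -6.1]
shift [ 0.003 -0.005 -0.001] roll -3.162 or 56.84 | dist mm 0.2
```

Call:
{"method": "arm_command", "body": {
  "increments": [
    [[0,0,0],-1.4],
    [[0,0,0],-2.8],
    [[0,0,0],-3.15],
    [[0,0,0],-3.15]
  ]
}}

```text
time: 2.0
ee_pos: [0.4669, -0.345, 0.1496]
tcp_rot: [-179.8, -0.1, 78.5]
wrist_force: [0.2, -0.5, -0.1]
opening: 0.0425
```

```bash
python3 -c "
from h import *
inc([.467,-.345,.15],78.6)
c=snap('wrist','w1');print(c['K'],c['hand_eye'])
snap('top','top1')"
```

```text
t 2.0 pos [ 0.4669 -0.345   0.1496] rpy [-1.7984e+02 -1.2000e-01  7.8550e+01] F [ 0.23 -0.55 -0.06] T [ 0.083 -0.069 -0.104] op 0.0425 q [-36.5   8.5   3.7  85.4   0.  -25. ]
shift [ 0.001  0.004 -0.017] roll -0.009 or 59.99 | dist mm 0.4
[[371.64829954   0.         318.09378354]
 [  0.         371.64829954 238.10729701]
 [  0.           0.           1.        ]] [[ 9.99999727e-01  7.20107130e-04 -1.66778131e-04  5.21805821e-04]
 [-6.48528999e-04  9.63009471e-01  2.69466767e-01 -6.77568322e-02]
 [ 3.54653860e-04 -2.69466585e-01  9.63009675e-01 -1.31040305e-01]
 [ 0.00000000e+00  0.00000000e+00  0.00000000e+00  1.00000000e+00]]
```

View pics/w1.png

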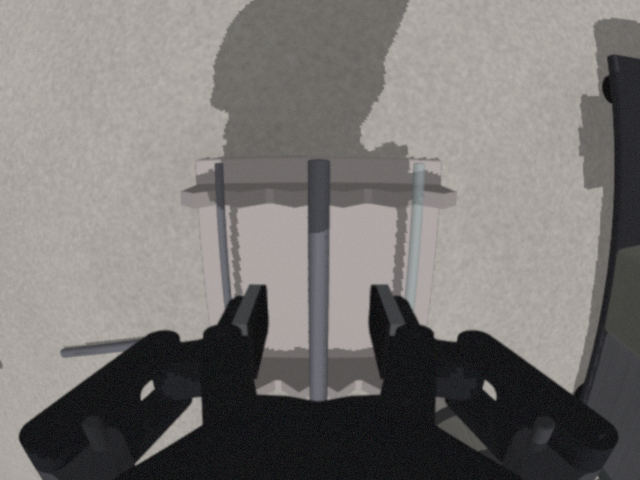

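```bash
cat >> h.py <<'E'
def wr(c,o,u,v,z):
    from scipy.spatial.transform import Rotation as Ro
    K=c['K'];a=np.array([u-K[0,2],v-K[1,2]])/K[0,0];r=np.hypot(*a);d=np.array([*(a/r*np.sin(r)),np.cos(r)]) if r>0 else np.array([0,0,1.])
    R=Ro.from_euler('xyz',o['tcp_rot'],degrees=True).as_matrix();H=c['hand_eye']
    D=R@H[:3,:3]@d;O=o['ee_pos']+R@H[:3,3];return O+D*(z-O[2])/D[2]
E
python3 - <<'E'
from h import *
c=load('w1');o=get_obs()
for uv in [(318.5,160),(318,300),(318,390)]: print(wr(c,o,*uv,.055).round(4))
a=cv2.cvtColor(c['frame'],cv2.COLOR_RGB2BGR)[140:420,200:440];cv2.imwrite('pics/w1c.png',cv2.resize(a,None,fx=2,fy=2))
E
```

```text
[ 0.4144 -0.3334  0.055 ]
[ 0.5044 -0.3521  0.055 ]
[ 0.5797 -0.3674  0.055 ]
```

View pics/w1c.png

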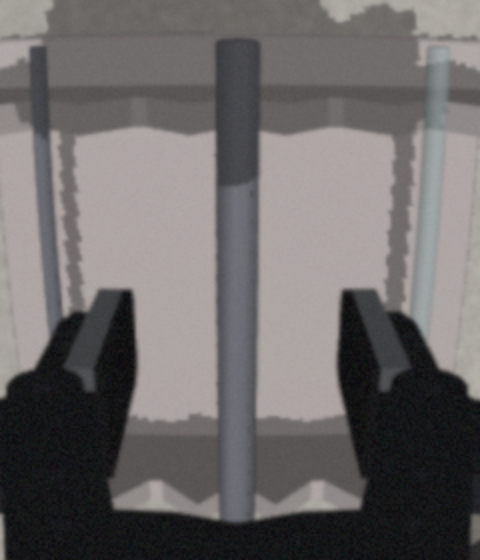

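Call:
{"method": "arm_command", "body": {
  "increments": [
    [[0,0,1.2],0],
    [[0,0,2.4],0],
    [[0,0,3.6],0],
    [[0,0,4.2],0],
    [[0,0,4.3],0]
  ]
}}

```text
time: 2.6
ee_pos: [0.4658, -0.3441, 0.0403]
tcp_rot: [-179.7, -0.2, 78.4]
wrist_force: [0.3, -0.4, 0.7]
opening: 0.0428
```

Call:
{"method": "arm_command", "body": {
  "increments": [
    [[0,0,0],0],
    [[0,0,0],0],
    [[0,0,0],0],
    [[0,0,0],0]
  ],
  "claw": 1,
  "force": 110
}}

```text
time: 3.0
ee_pos: [0.4664, -0.3446, 0.0419]
tcp_rot: [-179.8, -0.1, 78.4]
wrist_force: [-1.1, 0.1, 6.6]
opening: 0.0109
```

```bash
python3 -c "
from h import *
inc([.467,-.345,.25],78.6)"
```

```text
t 3.0 pos [ 0.4664 -0.3446  0.0419] rpy [-1.798e+02 -1.300e-01  7.840e+01] F [-1.11  0.05  6.57] T [0.117 0.222 0.038] op 0.0109 q [-36.5  10.2  -6.4  73.7   0.  -24.9]
shift [ 8.000e-03 -3.000e-03 -8.325e+00] roll -0.034 or 59.97 | dist mm 208.1
```

Call:
{"method": "arm_command", "body": {
  "increments": [
    [[0,0,0],0],
    [[0,0,0],0],
    [[0,0,0],0]
  ]
}}

```text
time: 3.3
ee_pos: [0.4666, -0.3446, 0.042]
tcp_rot: [-179.8, -0.1, 78.4]
wrist_force: [0.4, -0.6, 0.7]
opening: 0.0111
```

Call:
{"method": "arm_command", "body": {
  "increments": [
    [[0,0,-0.8],0],
    [[0,0,-1.6],0],
    [[0,0,-2.4],0],
    [[0,0,-3.2],0],
    [[0,0,-4.0],0]
  ]
}}

```text
time: 3.8
ee_pos: [0.4666, -0.3448, 0.1423]
tcp_rot: [-179.8, -0.1, 78.4]
wrist_force: [0.6, -0.8, -1.7]
opening: 0.0106
```

```bash
python3 -c "
from h import *
inc([.467,-.345,.25],78.6)
snap('wrist','w2');snap('scene','s2')"
```

```text
t 3.8 pos [ 0.4666 -0.3448  0.1423] rpy [-1.7978e+02 -1.5000e-01  7.8390e+01] F [ 0.56 -0.82 -1.68] T [-0.01   0.04  -0.042] op 0.0106 q [-36.5   8.5   2.9  84.7   0.  -24.9]
shift [ 5.000e-03  1.000e-03 -4.307e+00] roll -0.035 or 59.97 | dist mm 107.7
```

View pics/w2.png

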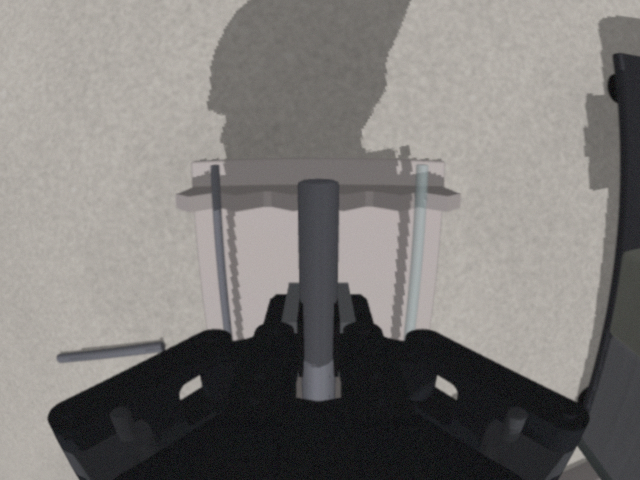

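View pics/s2.png

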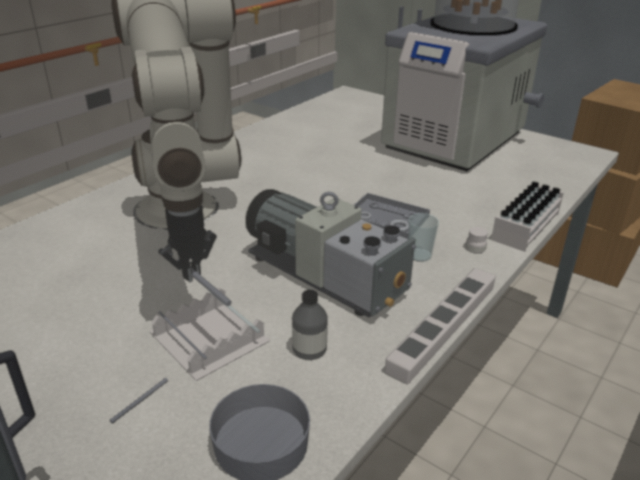

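```bash
python3 -c "
from h import *
inc([.672,-.146,.28],-147.2)"
```

```text
t 3.9 pos [ 0.4677 -0.3456  0.1445] rpy [ 1.7998e+02 -3.0000e-02  7.8390e+01] F [ 0.95 -0.05 -1.95] T [-0.     0.095  0.003] op 0.011 q [-36.5   8.4   3.   84.6   0.  -24.9]
shift [ 9.468  6.401 -5.414] roll -22.401 or 37.6 | dist mm 316.1
```

Call:
{"method": "arm_command", "body": {
  "increments": [
    [[0,0,-1.5],0],
    [[0,0,-3],0],
    [[0,0,-4.3],-0.7],
    [[0.5,0.5,-5.2],-1.9],
    [[1.2,1,-5.4],-3.2]
  ]
}}

```text
time: 4.4
ee_pos: [0.4987, -0.322, 0.2812]
tcp_rot: [179.9, 0.1, 97.8]
wrist_force: [1.1, -0.4, -1.6]
opening: 0.0107
```

```bash
python3 -c "
from h import *
inc([.672,-.146,.28],-147.2)"
```

```text
t 4.4 pos [ 0.4987 -0.322   0.2812] rpy [1.7986e+02 9.0000e-02 9.7800e+01] F [ 1.14 -0.37 -1.58] T [-0.019  0.067 -0.05 ] op 0.0107 q [-32.9  12.2  22.5 100.2   0.  -40.7]
shift [6.034 7.822 0.058] roll -19.167 or 40.83 | dist mm 247.0
```

Call:
{"method": "arm_command", "body": {
  "increments": [
    [[0.8,1,0],-1.35],
    [[1.6,2,0],-2.7],
    [[2.4,3,0],-4.05],
    [[3,4,0],-5.4],
    [[3.6,4.8,0],-6.7]
  ]
}}

```text
time: 4.9
ee_pos: [0.6065, -0.2155, 0.2794]
tcp_rot: [180.0, 0.1, 138.4]
wrist_force: [0.2, -0.4, -2.3]
opening: 0.0109
```

```bash
python3 -c "
from h import *
inc([.672,-.146,.28],-147.2)"
```

```text
t 4.9 pos [ 0.6065 -0.2155  0.2794] rpy [1.7999e+02 6.0000e-02 1.3836e+02] F [ 0.24 -0.41 -2.28] T [-0.071  0.12   0.006] op 0.0109 q [-19.6  19.9  31.9 101.9  -0.  -67.9]
shift [-0.11   3.816 -0.024] roll -12.407 or 47.59 | dist mm 95.4
```

Call:
{"method": "arm_command", "body": {
  "increments": [
    [[0,0.8,0],-1.35],
    [[0,1.6,0],-2.7],
    [[0,2.4,0],-4.05],
    [[0,3.2,0],-5.4],
    [[-0.1,3.8,0],-6.7]
  ]
}}

```text
time: 5.4
ee_pos: [0.6723, -0.1451, 0.2775]
tcp_rot: [-180.0, -0.1, 178.9]
wrist_force: [-0.7, -0.7, -3.2]
opening: 0.0107
```

Call:
{"method": "arm_command", "body": {
  "increments": [
    [[0,0,0],-1.35],
    [[0,0,0],-2.7],
    [[0,0,0],-4.05],
    [[0,0,0],-5.4],
    [[0,0,0],-5.7]
  ]
}}

```text
time: 5.9
ee_pos: [0.6725, -0.1451, 0.2755]
tcp_rot: [179.9, -0.1, -146.6]
wrist_force: [-0.8, 1.0, -3.0]
opening: 0.0111
```

```bash
python3 -c "
from h import *
inc([.672,-.146,.2165],-147.2)"
```

```text
t 5.9 pos [ 0.6725 -0.1451  0.2755] rpy [ 1.7990e+02 -1.3000e-01 -1.4657e+02] F [-0.79  0.96 -2.96] T [-0.062 -0.056  0.021] op 0.0111 q [ -12.2   27.6   41.8  104.3   -0.  -135.6]
shift [ 0.032 -0.023  2.361] roll 0.105 or -59.9 | dist mm 59.0
```

Call:
{"method": "arm_command", "body": {
  "increments": [
    [[0,0,0.8],0.1],
    [[0,0,1.6],0.1],
    [[0,0,2.3],0.1],
    [[0,0,2.36],0.1],
    [[0,0,2.36],0.1]
  ]
}}

```text
time: 6.4
ee_pos: [0.6721, -0.145, 0.2155]
tcp_rot: [179.8, -0.2, -147.2]
wrist_force: [0.4, 0.3, -0.9]
opening: 0.0108
```

```bash
python3 - <<'E'
from h import *
inc([.672,-.146,.2165],-147.2)
for n in('top','scene','wrist'): snap(n,n+'3')
f=cv2.imread('pics/top3.png');a=cv2.resize(f[180:280,250:370],None,fx=6,fy=6,interpolation=cv2.INTER_CUBIC)
f=cv2.imread('pics/scene3.png');b=cv2.resize(f[150:250,270:390],None,fx=6,fy=6,interpolation=cv2.INTER_CUBIC)
cv2.imwrite('pics/t3.png',a);cv2.imwrite('pics/s3.png',b)
E
```

```text
t 6.4 pos [ 0.6721 -0.145   0.2155] rpy [ 179.82   -0.21 -147.18] F [ 0.4   0.33 -0.92] T [-0.093 -0.075  0.035] op 0.0108 q [ -12.2   25.1   31.4   96.6   -0.  -135. ]
shift [ 0.023 -0.031 -0.041] roll 0.004 or -60.0 | dist mm 1.4
```

View pics/t3.png

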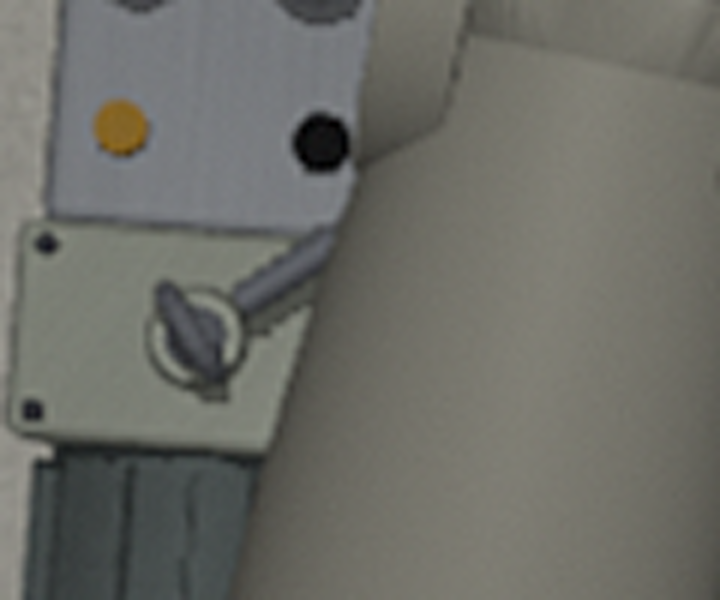

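View pics/s3.png

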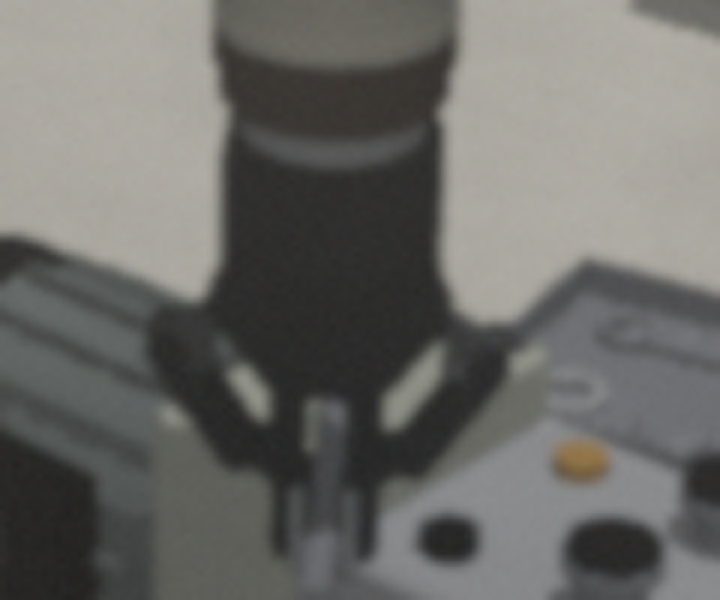

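View pics/wrist3.png

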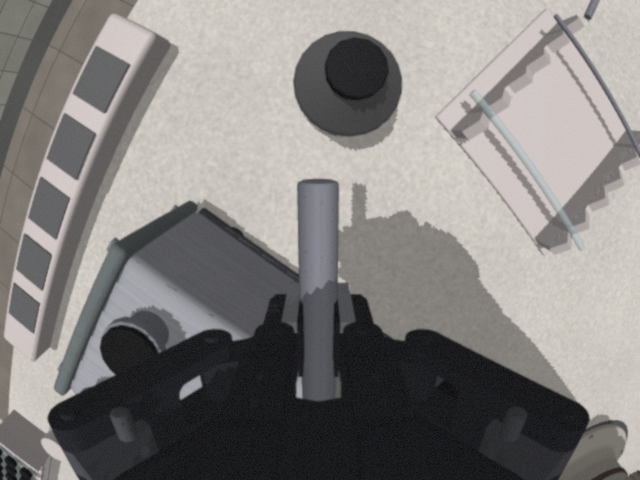

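```bash
python3 - <<'E'
from h import *
c=load('top3')
for p in [(246,293),(262,283),(280,272),(300,259),(318,247)]: print(w(c,250+p[0]/6,180+p[1]/6).round(4))
P=[]
for v in range(225,245):
  for u in range(275,290):
    P.append(w(c,u,v))
P=np.array(P);print('eye top',np.sort(P[:,2])[-12:].round(4)); Q=P[P[:,2]>.236];print(Q.mean(0))
Q=P[(P[:,2]>.2)];print(Q.mean(0))
E
```

```text
[ 0.596  -0.0281  0.2298]
[ 0.5995 -0.0344  0.2338]
[ 0.6037 -0.0413  0.2341]
[ 0.6091 -0.0487  0.2303]
[ 0.6132 -0.0558  0.2351]
eye top [0.249  0.2492 0.2493 0.2496 0.2498 0.2498 0.25   0.2506 0.2506 0.252
 1.226  1.226 ]
[ 0.58041511 -0.0076315   0.27130318]
[ 0.58220145 -0.00733365  0.23077775]
```

Call:
{"method": "arm_command", "body": {
  "increments": [
    [[0.05,0.3,-0.04],0],
    [[0.05,0.6,-0.04],0],
    [[0.05,0.9,-0.04],0],
    [[0.05,1.2,-0.04],0],
    [[0.05,1.4,-0.04],0]
  ]
}}

```text
time: 7.05
ee_pos: [0.6522, -0.1156, 0.2189]
tcp_rot: [180.0, -0.1, -147.1]
wrist_force: [0.1, 0.7, -2.1]
opening: 0.0109
```

```bash
python3 - <<'E'
from h import *
inc([.672,-.146,.2165],-147.2)
for n in('top',): snap(n,n+'4')
f=cv2.imread('pics/top4.png');a=cv2.resize(f[190:270,250:350],None,fx=7,fy=7,interpolation=cv2.INTER_CUBIC)
cv2.imwrite('pics/t4.png',a)
E
```

```text
t 7.05 pos [ 0.6522 -0.1156  0.2189] rpy [ 1.7996e+02 -7.0000e-02 -1.4714e+02] F [ 0.05  0.68 -2.1 ] T [-0.129 -0.027  0.014] op 0.0109 q [ -10.    20.9   26.3   95.5   -0.  -132.9]
shift [-0.004 -1.452  0.093] roll 0.01 or -59.99 | dist mm 36.4
```

View pics/t4.png

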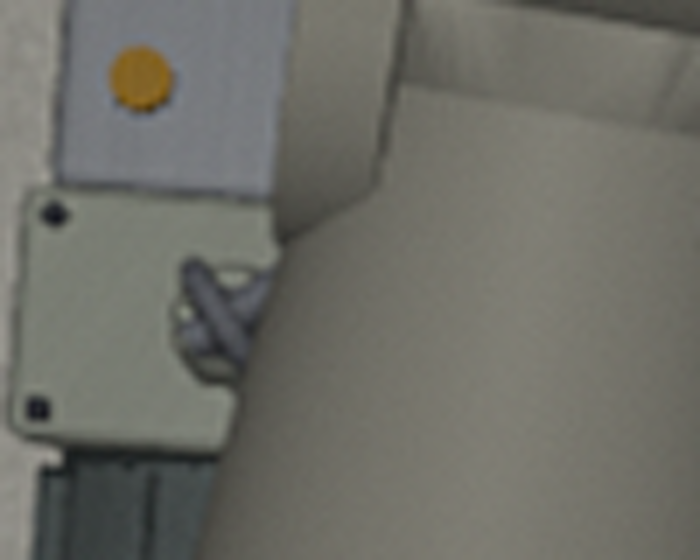

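Call:
{"method": "arm_command", "body": {
  "increments": [
    [[0,0.3,0.06],0],
    [[0,0.6,0.08],0],
    [[0,0.9,0.08],0],
    [[0,1.2,0.08],0],
    [[0,1.45,0.08],0]
  ]
}}

```text
time: 7.6
ee_pos: [0.632, -0.0841, 0.2171]
tcp_rot: [180.0, -0.1, -147.1]
wrist_force: [-0.2, 0.3, -2.7]
opening: 0.0109
```

```bash
cat >> h.py <<'E'
E0=np.array([.582,-.008])
def st():
    o=get_obs();r=o['ee_pos'][:2]-E0;F=o['wrist_force'];M=o['torque'][2]+r[0]*F[1]-r[1]*F[0]
    b=np.degrees(np.arctan2(r[1],r[0]))
    u=r/np.linalg.norm(r);t=np.array([-u[1],u[0]])
    print('t',round(o['time'],2),'pos',o['ee_pos'].round(4),'yaw',o['tcp_rot'][2].round(2),'r',np.linalg.norm(r).round(4),'bear',b.round(2),'Frad',(F[:2]@u).round(2),'Ftan',(F[:2]@t).round(2),'Fz',F[2].round(2),'T',o['torque'].round(3),'Mz_eye',M.round(3),'q6',o['q'][5].round(1))
def arc(bear,r,n,z=.2165):
    "n rows along arc to bearing (deg) of grip around eye; bar pointing to eye"
    from scipy.spatial.transform import Rotation as Ro
    o=get_obs();R=Ro.from_euler('xyz',o['tcp_rot'],degrees=True).as_matrix()
    v=o['ee_pos'][:2]-E0;b0=np.degrees(np.arctan2(v[1],v[0]));d=(bear-b0+180)%360-180;r0=np.hypot(*v);rows=[]
    for k in range(1,n+1):
        b=np.radians(b0+d*k/n);rr=r0+(r-r0)*k/n
        p=np.array([E0[0]+rr*np.cos(b),E0[1]+rr*np.sin(b),o['ee_pos'][2]+(z-o['ee_pos'][2])*k/n])
        s=R.T@(p-o['ee_pos'])/.025
        y=bear-90.0; yaw=o['tcp_rot'][2]; dy=(np.degrees(b)-90-yaw+180)%360-180
        rows.append([[round(float(q),2) for q in s],round(-dy/6,2)])
    print(rows)
E
python3 -c "
from h import *
st();arc(-90,.092,5)"
```

```text
t 7.6 pos [ 0.632  -0.0841  0.2171] yaw -147.12 r 0.0911 bear -56.69 Frad -0.35 Ftan -0.02 Fz -2.7 T [-0.13  -0.028 -0.006] Mz_eye -0.007 q6 -130.5
[[[0.42, 0.01, 0.01], np.float64(1.04)], [[0.84, 0.08, 0.01], np.float64(2.15)], [[1.25, 0.19, 0.02], np.float64(3.26)], [[1.65, 0.35, 0.02], np.float64(4.37)], [[2.03, 0.55, 0.03], np.float64(5.48)]]
```

Call:
{"method": "arm_command", "body": {
  "increments": [
    [[0.42,0.01,0.01],1.05],
    [[0.84,0.08,0.01],2.15],
    [[1.25,0.19,0.02],3.25],
    [[1.65,0.35,0.02],4.35],
    [[2.03,0.55,0.03],5.45]
  ]
}}

```text
time: 8.1
ee_pos: [0.5814, -0.1001, 0.2165]
tcp_rot: [180.0, -0.1, 179.9]
wrist_force: [-0.0, -0.0, -2.3]
opening: 0.0108
```

```bash
python3 -c "
from h import *
st();arc(-105,.092,5)"
```

```text
t 8.1 pos [ 0.5814 -0.1001  0.2165] yaw 179.9 r 0.0921 bear -90.38 Frad 0.0 Ftan -0.01 Fz -2.3 T [-0.051  0.035 -0.033] Mz_eye -0.033 q6 -99.7
[[[0.19, 0.01, -0.0], np.float64(0.54)], [[0.37, 0.02, -0.0], np.float64(1.02)], [[0.56, 0.05, -0.0], np.float64(1.51)], [[0.75, 0.08, -0.0], np.float64(2.0)], [[0.93, 0.13, -0.0], np.float64(2.48)]]
```

Call:
{"method": "arm_command", "body": {
  "increments": [
    [[0.13,0.01,0],0.35],
    [[0.25,0.02,0],0.7],
    [[0.37,0.03,0],1.0],
    [[0.5,0.04,0],1.35],
    [[0.62,0.06,0],1.7]
  ]
}}

```text
time: 8.6
ee_pos: [0.5655, -0.0984, 0.2166]
tcp_rot: [-180.0, -0.1, 169.6]
wrist_force: [0.2, -0.7, -2.0]
opening: 0.0108
```

```bash
python3 -c "
from h import *
st();arc(-105,.092,5)"
```

```text
t 8.6 pos [ 0.5655 -0.0984  0.2166] yaw 169.62 r 0.0918 bear -100.32 Frad 0.62 Ftan 0.3 Fz -2.0 T [-0.069  0.036 -0.037] Mz_eye -0.009 q6 -89.5
[[[0.06, -0.0, 0.0], np.float64(0.15)], [[0.12, -0.0, 0.0], np.float64(0.3)], [[0.18, 0.0, 0.0], np.float64(0.46)], [[0.24, 0.0, 0.0], np.float64(0.61)], [[0.3, 0.01, 0.0], np.float64(0.77)]]
```

Call:
{"method": "arm_command", "body": {
  "increments": [
    [[0.07,0,0],0.18],
    [[0.13,0,0],0.36],
    [[0.2,0,0],0.54],
    [[0.27,0.01,0],0.72],
    [[0.33,0.01,0],0.88]
  ]
}}

```text
time: 9.1
ee_pos: [0.5574, -0.0965, 0.2165]
tcp_rot: [-180.0, -0.1, 164.3]
wrist_force: [0.4, 0.9, -2.7]
opening: 0.0107
```

```bash
python3 -c "
from h import *
st();arc(-110,.092,5)"
```

```text
t 9.1 pos [ 0.5574 -0.0965  0.2165] yaw 164.27 r 0.0919 bear -105.52 Frad -0.99 Ftan 0.17 Fz -2.75 T [ 0.027 -0.034  0.135] Mz_eye 0.151 q6 -84.1
[[[0.06, -0.0, 0.0], np.float64(0.11)], [[0.11, -0.0, 0.0], np.float64(0.26)], [[0.17, 0.0, 0.0], np.float64(0.41)], [[0.23, 0.0, 0.0], np.float64(0.56)], [[0.29, 0.01, 0.0], np.float64(0.71)]]
```

Call:
{"method": "arm_command", "body": {
  "increments": [
    [[0.08,0,0],0.22],
    [[0.16,0,0],0.44],
    [[0.24,0,0],0.65],
    [[0.32,0.01,0],0.87],
    [[0.4,0.01,0],1.08]
  ]
}}

```text
time: 9.6
ee_pos: [0.5476, -0.0934, 0.2165]
tcp_rot: [-180.0, -0.1, 157.7]
wrist_force: [-0.6, 3.9, -2.9]
opening: 0.0109
```

```bash
python3 -c "
from h import *
st();arc(-117,.092,5)"
```

```text
t 9.6 pos [ 0.5476 -0.0934  0.2165] yaw 157.69 r 0.092 bear -111.92 Frad -3.36 Ftan -2.01 Fz -2.86 T [0.199 0.14  0.25 ] Mz_eye 0.065 q6 -77.4
[[[0.07, 0.0, 0.0], np.float64(0.1)], [[0.13, 0.0, 0.0], np.float64(0.27)], [[0.2, 0.0, 0.0], np.float64(0.44)], [[0.26, 0.01, 0.0], np.float64(0.61)], [[0.33, 0.01, 0.0], np.float64(0.78)]]
```

Call:
{"method": "arm_command", "body": {
  "increments": [
    [[0.09,0.01,0],0.2],
    [[0.17,0.02,0],0.42],
    [[0.25,0.03,0],0.63],
    [[0.33,0.04,0],0.85],
    [[0.42,0.05,0],1.05]
  ]
}}

```text
time: 10.1
ee_pos: [0.5382, -0.0883, 0.2165]
tcp_rot: [-180.0, -0.1, 151.3]
wrist_force: [-2.7, -1.1, -1.9]
opening: 0.0108
```

```bash
python3 -c "
from h import *
st();arc(-123,.092,5)"
```

```text
t 10.1 pos [ 0.5382 -0.0883  0.2165] yaw 151.27 r 0.0915 bear -118.6 Frad 2.32 Ftan -1.87 Fz -1.95 T [-0.679  0.491  0.175] Mz_eye 0.004 q6 -70.6
[[[0.06, -0.0, 0.0], np.float64(0.13)], [[0.11, -0.01, 0.0], np.float64(0.27)], [[0.17, -0.01, 0.0], np.float64(0.42)], [[0.23, -0.01, 0.0], np.float64(0.57)], [[0.28, -0.01, 0.0], np.float64(0.71)]]
```

```bash
python3 - <<'E'
from h import *
st()
for n in('top','scene'): snap(n,n+'5')
f=cv2.imread('pics/top5.png');a=cv2.resize(f[190:270,250:350],None,fx=7,fy=7,interpolation=cv2.INTER_CUBIC)
cv2.imwrite('pics/t5.png',a)
f=cv2.imread('pics/scene5.png');a=cv2.resize(f[160:260,270:390],None,fx=6,fy=6,interpolation=cv2.INTER_CUBIC)
cv2.imwrite('pics/s5.png',a)
st()
E
```

```text
t 10.1 pos [ 0.5382 -0.0883  0.2165] yaw 151.27 r 0.0915 bear -118.6 Frad 2.32 Ftan -1.87 Fz -1.95 T [-0.679  0.491  0.175] Mz_eye 0.004 q6 -70.6
t 10.2 pos [ 0.5383 -0.0881  0.2166] yaw 151.33 r 0.0913 bear -118.62 Frad 0.4 Ftan -1.86 Fz -2.02 T [-0.486  0.472  0.094] Mz_eye -0.076 q6 -70.6
```

View pics/t5.png

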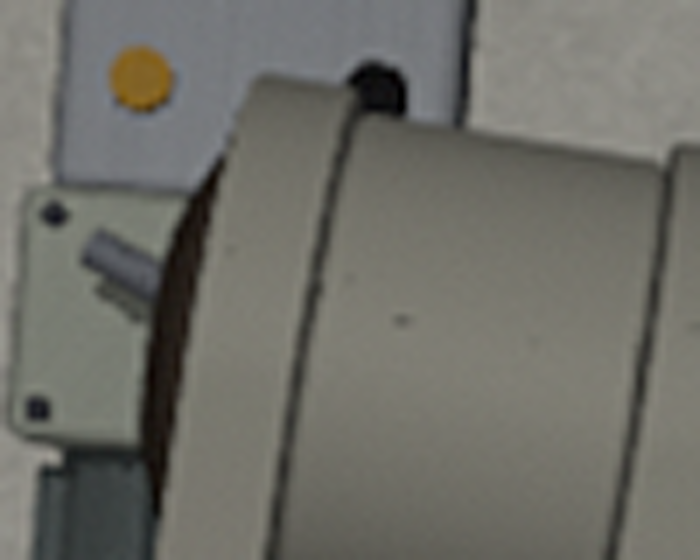

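View pics/s5.png

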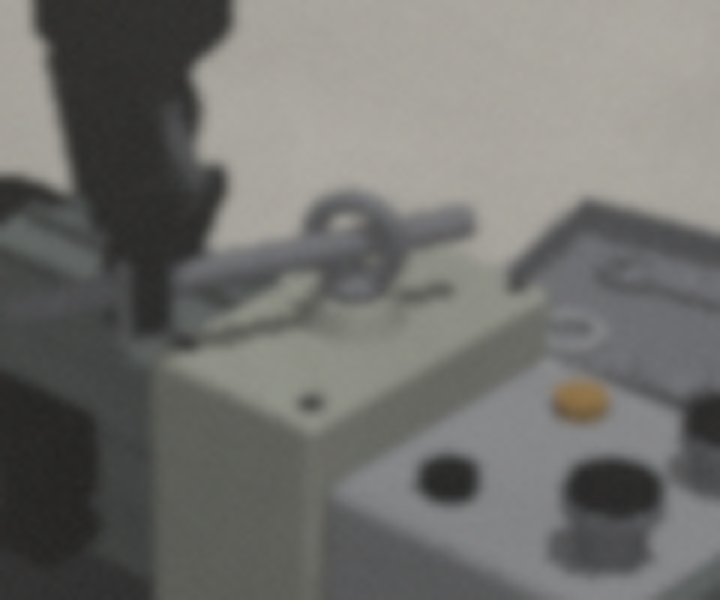

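```bash
python3 - <<'E'
from h import *
c=load('top5')
for p in [(95,245),(110,253),(125,262),(145,273)]:
    u,v=250+p[0]/7,190+p[1]/7; print(w(c,u,v).round(4),w(c,u,v,.2315).round(4))
s=load('scene5')
for p in [(460,220),(425,230),(300,250),(250,262),(200,277)]:
    u,v=270+p[0]/6,160+p[1]/6; print(w(s,u,v).round(4))
E
```

```text
[0.6047 0.0347 0.231 ] [0.6046 0.0347 0.2315]
[0.6019 0.0297 0.2322] [0.602  0.0297 0.2315]
[0.5989 0.0246 0.2329] [0.599  0.0248 0.2315]
[0.5954 0.0181 0.2324] [0.5954 0.0182 0.2315]
[0.6105 0.028  0.2264]
[0.602  0.0162 0.224 ]
[ 0.5769 -0.0326  0.2272]
[ 0.5668 -0.0513  0.2264]
[ 0.5585 -0.0719  0.2258]
```

Call:
{"method": "arm_command", "body": {
  "increments": [
    [[0.09,0,0],0.2],
    [[0.17,0.01,0],0.42],
    [[0.25,0.01,0],0.63],
    [[0.33,0.02,0],0.85],
    [[0.42,0.02,0],1.05]
  ]
}}

```text
time: 10.7
ee_pos: [0.5293, -0.0825, 0.2167]
tcp_rot: [180.0, -0.0, 144.9]
wrist_force: [-0.2, -1.2, -2.1]
opening: 0.0106
```

```bash
python3 -c "
from h import *
st();arc(-130,.092,5)"
```

```text
t 10.7 pos [ 0.5293 -0.0825  0.2167] yaw 144.93 r 0.0912 bear -125.31 Frad 1.07 Ftan 0.49 Fz -2.13 T [-0.01  -0.181  0.078] Mz_eye 0.122 q6 -63.8
[[[0.06, -0.01, 0.0], np.float64(0.2)], [[0.12, -0.01, 0.0], np.float64(0.35)], [[0.18, -0.01, 0.0], np.float64(0.51)], [[0.24, -0.02, 0.01], np.float64(0.66)], [[0.3, -0.02, 0.01], np.float64(0.82)]]
```

Call:
{"method": "arm_command", "body": {
  "increments": [
    [[0.04,0,0],0.12],
    [[0.07,0,0],0.2],
    [[0.11,0,0],0.3],
    [[0.15,0,0],0.4]
  ]
}}

```text
time: 11.1
ee_pos: [0.5262, -0.0802, 0.2166]
tcp_rot: [180.0, -0.1, 142.5]
wrist_force: [-0.6, -0.0, -1.7]
opening: 0.0109
```

```bash
python3 -c "
from h import *
st()"
```

```text
t 11.1 pos [ 0.5262 -0.0802  0.2166] yaw 142.49 r 0.0913 bear -127.71 Frad 0.37 Ftan -0.43 Fz -1.68 T [-0.322  0.298  0.08 ] Mz_eye 0.04 q6 -61.2
```

Call:
{"method": "arm_command", "body": {
  "increments": [
    [[0.04,0,0],0.1],
    [[0.07,0,0],0.2],
    [[0.11,0,0],0.3],
    [[0.15,0,0],0.4]
  ]
}}

```text
time: 11.5
ee_pos: [0.5231, -0.0778, 0.2166]
tcp_rot: [180.0, -0.1, 140.0]
wrist_force: [-0.6, 1.1, -2.5]
opening: 0.0108
```

```bash
python3 -c "
from h import *
st()"
```

```text
t 11.5 pos [ 0.5231 -0.0778  0.2166] yaw 140.04 r 0.0913 bear -130.13 Frad -0.44 Ftan -1.2 Fz -2.48 T [-0.239  0.458  0.135] Mz_eye 0.026 q6 -58.5
```

Call:
{"method": "arm_command", "body": {
  "increments": [
    [[0.05,0,0],0.12],
    [[0.09,0,0],0.24],
    [[0.14,0,0],0.36],
    [[0.18,0,0],0.48]
  ]
}}

```text
time: 11.9
ee_pos: [0.5196, -0.0748, 0.2166]
tcp_rot: [180.0, -0.1, 137.1]
wrist_force: [-2.3, 1.6, -1.8]
opening: 0.0106
```

```bash
python3 -c "
from h import *
st();arc(-136,.0915,4)"
```

```text
t 11.9 pos [ 0.5196 -0.0748  0.2166] yaw 137.1 r 0.0914 bear -133.04 Frad 0.36 Ftan -2.76 Fz -1.81 T [-0.169  0.542  0.159] Mz_eye -0.094 q6 -55.3
[[[0.05, -0.0, 0.0], np.float64(0.15)], [[0.09, -0.0, 0.0], np.float64(0.27)], [[0.14, 0.0, 0.0], np.float64(0.39)], [[0.19, 0.0, 0.01], np.float64(0.52)]]
```

```bash
echo 'E0=np.array([.5805,-.0068])' >> h.py; python3 -c "
from h import *
st();arc(-136.5,.0915,4)"
```

```text
t 11.9 pos [ 0.5196 -0.0748  0.2166] yaw 137.1 r 0.0913 bear -131.83 Frad 0.31 Ftan -2.77 Fz -1.81 T [-0.169  0.542  0.159] Mz_eye -0.094 q6 -55.3
[[[0.07, -0.0, 0.0], np.float64(0.02)], [[0.15, -0.0, 0.0], np.float64(0.21)], [[0.22, -0.0, 0.0], np.float64(0.41)], [[0.3, -0.0, 0.01], np.float64(0.6)]]
```

Call:
{"method": "arm_command", "body": {
  "increments": [
    [[0.07,0,0],0.1],
    [[0.13,0,0],0.22],
    [[0.18,0,0],0.35],
    [[0.24,0,0],0.48]
  ]
}}

```text
time: 12.3
ee_pos: [0.5153, -0.0707, 0.2167]
tcp_rot: [180.0, -0.0, 134.1]
wrist_force: [3.2, -0.4, -2.8]
opening: 0.0105
```

```bash
python3 -c "
from h import *
st();arc(-138.5,.0915,4)"
```

```text
t 12.3 pos [ 0.5153 -0.0707  0.2167] yaw 134.14 r 0.0913 bear -135.54 Frad -2.02 Ftan 2.49 Fz -2.77 T [-0.271 -0.248 -0.061] Mz_eye 0.166 q6 -52.0
[[[0.05, -0.0, 0.0], np.float64(0.07)], [[0.09, -0.0, 0.0], np.float64(0.19)], [[0.14, -0.0, 0.01], np.float64(0.32)], [[0.19, -0.0, 0.01], np.float64(0.44)]]
```

Call:
{"method": "arm_command", "body": {
  "increments": [
    [[0.05,0,0],0.11],
    [[0.09,0,0],0.23],
    [[0.14,0,0],0.35],
    [[0.18,0,0],0.48]
  ]
}}

```text
time: 12.7
ee_pos: [0.5122, -0.0674, 0.2167]
tcp_rot: [180.0, -0.0, 131.2]
wrist_force: [1.0, -2.5, -2.4]
opening: 0.0108
```

```bash
python3 -c "
from h import *
st();arc(-141.5,.0915,4)"
```

```text
t 12.7 pos [ 0.5122 -0.0674  0.2167] yaw 131.2 r 0.0914 bear -138.42 Frad 0.87 Ftan 2.56 Fz -2.45 T [-0.173 -0.362  0.013] Mz_eye 0.246 q6 -48.7
[[[0.05, -0.0, 0.0], np.float64(0.06)], [[0.1, -0.0, 0.01], np.float64(0.19)], [[0.15, -0.0, 0.01], np.float64(0.32)], [[0.2, -0.0, 0.01], np.float64(0.45)]]
```

Call:
{"method": "arm_command", "body": {
  "increments": [
    [[0.03,0,0],0.08],
    [[0.05,0,0],0.16],
    [[0.09,0,0],0.25],
    [[0.09,0,0],0.25]
  ]
}}

```text
time: 13.1
ee_pos: [0.5106, -0.0656, 0.2167]
tcp_rot: [180.0, -0.0, 129.7]
wrist_force: [-0.4, 0.7, -2.5]
opening: 0.0109
```

```bash
python3 -c "
from h import *
st();arc(-142.5,.0915,4)"
```

```text
t 13.1 pos [ 0.5106 -0.0656  0.2167] yaw 129.68 r 0.0914 bear -139.92 Frad -0.17 Ftan -0.75 Fz -2.46 T [-0.425  0.437  0.001] Mz_eye -0.067 q6 -47.0
[[[0.04, -0.0, 0.0], np.float64(0.04)], [[0.08, -0.0, 0.0], np.float64(0.15)], [[0.12, -0.0, 0.01], np.float64(0.26)], [[0.16, -0.0, 0.01], np.float64(0.36)]]
```

Call:
{"method": "arm_command", "body": {
  "increments": [
    [[0.05,0,0],0.11],
    [[0.1,0,0],0.23],
    [[0.14,0,0],0.35],
    [[0.19,0,0],0.48]
  ]
}}

```text
time: 13.5
ee_pos: [0.5075, -0.0619, 0.2168]
tcp_rot: [180.0, -0.0, 126.7]
wrist_force: [2.1, -0.0, -2.8]
opening: 0.0105
```

```bash
python3 -c "
from h import *
st();arc(-146,.0915,4)"
```

```text
t 13.5 pos [ 0.5075 -0.0619  0.2168] yaw 126.74 r 0.0915 bear -142.94 Frad -1.63 Ftan 1.25 Fz -2.76 T [-0.138 -0.413 -0.051] Mz_eye 0.063 q6 -43.7
[[[0.05, 0.0, 0.0], np.float64(0.07)], [[0.1, 0.0, 0.01], np.float64(0.2)], [[0.15, 0.0, 0.01], np.float64(0.33)], [[0.2, 0.0, 0.01], np.float64(0.46)]]
```

Call:
{"method": "arm_command", "body": {
  "increments": [
    [[0.05,0,0],0.12],
    [[0.1,0,0],0.24],
    [[0.15,0,0],0.36],
    [[0.19,0,0],0.48]
  ]
}}

```text
time: 13.9
ee_pos: [0.5046, -0.058, 0.2168]
tcp_rot: [180.0, -0.0, 123.8]
wrist_force: [1.3, -2.7, -2.1]
opening: 0.0109
```

```bash
python3 -c "
from h import *
st();arc(-149,.0915,4)
snap('scene','s6');snap('top','t6')
f=cv2.imread('pics/s6.png');a=cv2.resize(f[160:260,270:390],None,fx=6,fy=6,interpolation=cv2.INTER_CUBIC)
cv2.imwrite('pics/s6c.png',a)
"
```

```text
t 13.9 pos [ 0.5046 -0.058   0.2168] yaw 123.8 r 0.0916 bear -145.99 Frad 0.41 Ftan 3.02 Fz -2.11 T [-0.224 -0.384 -0.075] Mz_eye 0.202 q6 -40.4
[[[0.05, 0.0, 0.0], np.float64(0.09)], [[0.1, 0.0, 0.01], np.float64(0.22)], [[0.14, 0.01, 0.01], np.float64(0.34)], [[0.19, 0.01, 0.01], np.float64(0.47)]]
```

View pics/s6c.png

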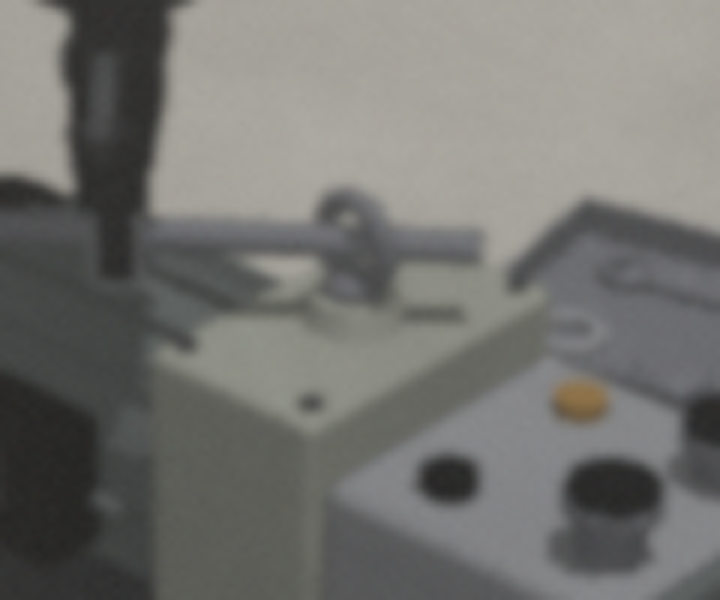

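The eye at (350,240) in the crop has clearly turned along with the bar, which passes through mid-hole. Carrying on.

Call:
{"method": "arm_command", "body": {
  "increments": [
    [[0.05,0,0],0.12],
    [[0.1,0,0],0.24],
    [[0.14,0,0],0.36],
    [[0.18,0,0],0.48]
  ]
}}

```text
time: 14.4
ee_pos: [0.502, -0.0542, 0.2168]
tcp_rot: [180.0, -0.1, 120.9]
wrist_force: [2.3, -1.7, -3.5]
opening: 0.0109
```

```bash
python3 -c "
from h import *
st();arc(-152,.0915,4)"
```

```text
t 14.4 pos [ 0.502  -0.0542  0.2168] yaw 120.89 r 0.0917 bear -148.9 Frad -1.07 Ftan 2.61 Fz -3.49 T [-0.139 -0.653 -0.044] Mz_eye 0.195 q6 -37.1
[[[0.05, 0.0, 0.0], np.float64(0.09)], [[0.1, 0.01, 0.01], np.float64(0.22)], [[0.15, 0.01, 0.01], np.float64(0.35)], [[0.2, 0.01, 0.01], np.float64(0.48)]]
```

Call:
{"method": "arm_command", "body": {
  "increments": [
    [[0.05,0,0],0.12],
    [[0.09,0,0],0.24],
    [[0.14,0.01,0.01],0.36],
    [[0.18,0.01,0.01],0.48]
  ]
}}

```text
time: 14.8
ee_pos: [0.4998, -0.05, 0.2165]
tcp_rot: [180.0, -0.1, 118.0]
wrist_force: [-1.6, -0.6, -1.1]
opening: 0.0104
```

```bash
python3 -c "
from h import *
st();arc(-155,.0915,4)"
```

```text
t 14.8 pos [ 0.4998 -0.05    0.2165] yaw 117.96 r 0.0916 bear -151.81 Frad 1.68 Ftan -0.19 Fz -1.13 T [-0.333  0.673 -0.028] Mz_eye -0.045 q6 -33.7
[[[0.05, 0.0, 0.0], np.float64(0.09)], [[0.1, 0.0, 0.0], np.float64(0.23)], [[0.15, 0.0, 0.0], np.float64(0.36)], [[0.2, 0.01, 0.0], np.float64(0.49)]]
```

Call:
{"method": "arm_command", "body": {
  "increments": [
    [[0.05,0,0],0.12],
    [[0.1,0,0],0.24],
    [[0.14,0,0],0.36],
    [[0.19,0.01,0],0.48]
  ]
}}

```text
time: 15.2
ee_pos: [0.4977, -0.0457, 0.2166]
tcp_rot: [180.0, -0.1, 115.0]
wrist_force: [2.2, 0.6, -2.6]
opening: 0.0106
```

```bash
python3 -c "
from h import *
st();arc(-158,.0915,4)"
```

```text
t 15.2 pos [ 0.4977 -0.0457  0.2166] yaw 115.02 r 0.0914 bear -154.85 Frad -2.23 Ftan 0.43 Fz -2.62 T [-0.24  -0.211 -0.086] Mz_eye -0.047 q6 -30.3
[[[0.05, -0.0, 0.0], np.float64(0.11)], [[0.1, 0.0, 0.0], np.float64(0.24)], [[0.15, 0.0, 0.0], np.float64(0.37)], [[0.2, 0.0, 0.0], np.float64(0.5)]]
```

Call:
{"method": "arm_command", "body": {
  "increments": [
    [[0.05,0,0],0.12],
    [[0.1,0,0],0.24],
    [[0.14,0,0],0.36],
    [[0.19,0,0],0.48]
  ]
}}

```text
time: 15.6
ee_pos: [0.4957, -0.0413, 0.2165]
tcp_rot: [180.0, -0.1, 112.1]
wrist_force: [2.0, -1.4, -2.7]
opening: 0.0108
```

```bash
python3 -c "
from h import *
st();arc(-161,.0915,4)"
```

```text
t 15.6 pos [ 0.4957 -0.0413  0.2165] yaw 112.08 r 0.0916 bear -157.89 Frad -1.34 Ftan 2.1 Fz -2.69 T [-0.134 -0.613 -0.003] Mz_eye 0.19 q6 -26.9
[[[0.05, 0.0, 0.0], np.float64(0.12)], [[0.1, 0.0, 0.0], np.float64(0.25)], [[0.15, 0.0, 0.0], np.float64(0.38)], [[0.2, 0.01, 0.0], np.float64(0.51)]]
```

Call:
{"method": "arm_command", "body": {
  "increments": [
    [[0.05,0,0],0.12],
    [[0.1,0,0],0.24],
    [[0.14,0,0],0.36],
    [[0.19,0,0],0.48]
  ]
}}

```text
time: 16.0
ee_pos: [0.4938, -0.0368, 0.2166]
tcp_rot: [180.0, -0.1, 109.1]
wrist_force: [1.9, -0.5, -3.1]
opening: 0.0106
```

```bash
python3 -c "
from h import *
st();arc(-164,.0915,4)"
```

```text
t 16.0 pos [ 0.4938 -0.0368  0.2166] yaw 109.14 r 0.0917 bear -160.92 Frad -1.59 Ftan 1.09 Fz -3.06 T [-0.243 -0.18  -0.041] Mz_eye 0.06 q6 -23.4
[[[0.05, 0.0, 0.0], np.float64(0.14)], [[0.1, 0.01, 0.0], np.float64(0.27)], [[0.15, 0.01, 0.0], np.float64(0.39)], [[0.2, 0.01, 0.0], np.float64(0.52)]]
```

Call:
{"method": "arm_command", "body": {
  "increments": [
    [[0.05,0,0],0.12],
    [[0.1,0,0],0.24],
    [[0.14,0,0],0.36],
    [[0.19,0.01,0],0.48]
  ]
}}

```text
time: 16.4
ee_pos: [0.4925, -0.0321, 0.2166]
tcp_rot: [-180.0, -0.1, 106.2]
wrist_force: [-1.2, 0.6, -1.1]
opening: 0.0109
```

```bash
python3 -c "
from h import *
st();arc(-167,.0915,4)"
```

```text
t 16.4 pos [ 0.4925 -0.0321  0.2166] yaw 106.2 r 0.0916 bear -163.95 Frad 1.02 Ftan -0.94 Fz -1.14 T [-0.428  0.803 -0.042] Mz_eye -0.129 q6 -20.0
[[[0.05, 0.0, 0.0], np.float64(0.15)], [[0.1, 0.0, 0.0], np.float64(0.28)], [[0.15, 0.01, 0.0], np.float64(0.41)], [[0.19, 0.01, 0.0], np.float64(0.53)]]
```

Call:
{"method": "arm_command", "body": {
  "increments": [
    [[0.05,0,0],0.13],
    [[0.1,0,0],0.26],
    [[0.14,0,0],0.38],
    [[0.19,0.01,0],0.5]
  ]
}}

```text
time: 16.8
ee_pos: [0.4913, -0.0274, 0.2165]
tcp_rot: [-180.0, -0.1, 103.1]
wrist_force: [-0.6, -2.3, -3.4]
opening: 0.0106
```

```bash
python3 -c "
from h import *
st();arc(-170,.0915,4)
snap('scene','s7')
f=cv2.imread('pics/s7.png');a=cv2.resize(f[160:260,270:390],None,fx=6,fy=6,interpolation=cv2.INTER_CUBIC)
cv2.imwrite('pics/s7c.png',a)
st()
"
```

```text
t 16.8 pos [ 0.4913 -0.0274  0.2165] yaw 103.14 r 0.0915 bear -167.0 Frad 1.1 Ftan 2.11 Fz -3.41 T [-0.172 -0.384  0.022] Mz_eye 0.215 q6 -16.4
[[[0.05, 0.0, 0.0], np.float64(0.15)], [[0.1, 0.0, 0.0], np.float64(0.27)], [[0.14, 0.0, 0.0], np.float64(0.4)], [[0.19, 0.01, 0.0], np.float64(0.52)]]
t 16.85 pos [ 0.4914 -0.0273  0.2166] yaw 103.1 r 0.0915 bear -167.07 Frad -1.91 Ftan 2.17 Fz -3.45 T [-0.213 -1.002 -0.006] Mz_eye 0.192 q6 -16.3
```

View pics/s7c.png

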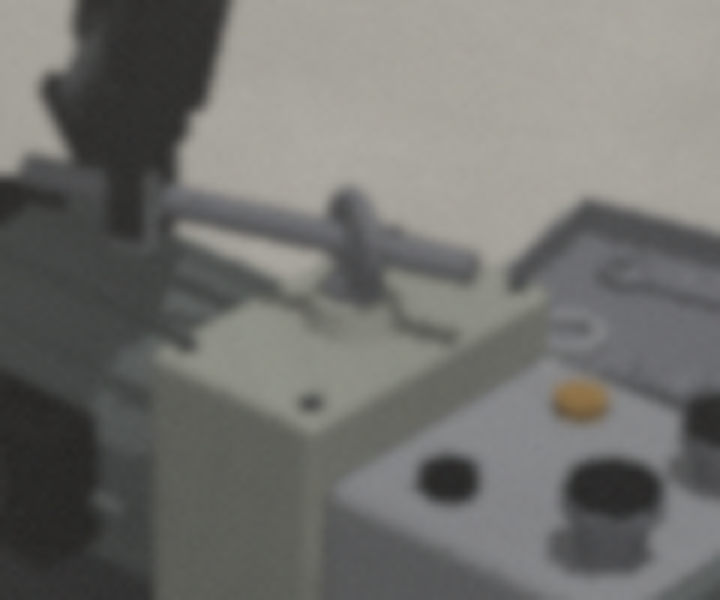

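The loop, now nearly edge-on at (355,245) in the crop, keeps turning with the bar. Continuing in the same small steps.

Call:
{"method": "arm_command", "body": {
  "increments": [
    [[0.05,0,0],0.13],
    [[0.1,0,0],0.26],
    [[0.14,0,0],0.38],
    [[0.19,0.01,0],0.5]
  ]
}}

```text
time: 17.25
ee_pos: [0.4905, -0.0225, 0.2166]
tcp_rot: [-180.0, -0.1, 100.0]
wrist_force: [-3.5, -0.1, -0.5]
opening: 0.0106
```

```bash
python3 -c "
from h import *
st();arc(-173,.0915,4)"
```

```text
t 17.25 pos [ 0.4905 -0.0225  0.2166] yaw 100.04 r 0.0914 bear -170.12 Frad 3.44 Ftan -0.52 Fz -0.53 T [-0.256  1.056  0.003] Mz_eye -0.045 q6 -12.7
[[[0.05, -0.0, 0.0], np.float64(0.15)], [[0.09, -0.0, 0.0], np.float64(0.27)], [[0.14, -0.0, 0.0], np.float64(0.39)], [[0.18, 0.0, 0.0], np.float64(0.51)]]
```

Call:
{"method": "arm_command", "body": {
  "increments": [
    [[0.05,0,0],0.13],
    [[0.1,0,0],0.26],
    [[0.14,0,0],0.38],
    [[0.19,0.01,0],0.5]
  ]
}}

```text
time: 17.65
ee_pos: [0.4899, -0.0176, 0.2166]
tcp_rot: [-180.0, -0.1, 97.0]
wrist_force: [1.5, -1.0, -1.7]
opening: 0.0108
```

```bash
python3 -c "
from h import *
st();arc(-176,.0915,4)"
```

```text
t 17.65 pos [ 0.4899 -0.0176  0.2166] yaw 96.98 r 0.0913 bear -173.19 Frad -1.4 Ftan 1.17 Fz -1.7 T [-0.184 -0.491 -0.027] Mz_eye 0.08 q6 -9.1
[[[0.04, -0.0, 0.0], np.float64(0.15)], [[0.09, -0.0, 0.0], np.float64(0.26)], [[0.13, -0.0, 0.0], np.float64(0.38)], [[0.18, -0.0, 0.0], np.float64(0.5)]]
```

Call:
{"method": "arm_command", "body": {
  "increments": [
    [[0.05,0,0],0.13],
    [[0.1,0,0],0.26],
    [[0.14,0,0],0.38],
    [[0.19,0,0],0.5]
  ]
}}

```text
time: 18.05
ee_pos: [0.4892, -0.0128, 0.2166]
tcp_rot: [-180.0, -0.1, 93.9]
wrist_force: [1.3, -0.5, -2.9]
opening: 0.011
```

```bash
python3 -c "
from h import *
st();arc(-179,.0915,4)"
```

```text
t 18.05 pos [ 0.4892 -0.0128  0.2166] yaw 93.93 r 0.0915 bear -176.23 Frad -1.28 Ftan 0.6 Fz -2.89 T [-0.091 -1.041  0.114] Mz_eye 0.169 q6 -5.5
[[[0.04, -0.0, 0.0], np.float64(0.14)], [[0.09, 0.0, 0.0], np.float64(0.26)], [[0.13, 0.0, 0.0], np.float64(0.37)], [[0.18, 0.0, 0.0], np.float64(0.49)]]
```

Call:
{"method": "arm_command", "body": {
  "increments": [
    [[0.05,0,0],0.13],
    [[0.1,0,0],0.26],
    [[0.14,0,0],0.38],
    [[0.19,0,0],0.5]
  ]
}}

```text
time: 18.45
ee_pos: [0.489, -0.0082, 0.2166]
tcp_rot: [-180.0, -0.0, 90.9]
wrist_force: [2.8, -4.6, -3.0]
opening: 0.0108
```

```bash
python3 -c "
from h import *
st();arc(178,.0915,4)"
```

```text
t 18.45 pos [ 0.489  -0.0082  0.2166] yaw 90.86 r 0.0915 bear -179.1 Frad -2.73 Ftan 4.63 Fz -3.04 T [-0.783 -0.85   0.185] Mz_eye 0.609 q6 -1.9
[[[0.05, 0.0, 0.0], np.float64(0.12)], [[0.09, 0.0, 0.0], np.float64(0.24)], [[0.14, 0.0, 0.0], np.float64(0.36)], [[0.18, 0.01, 0.0], np.float64(0.48)]]
```

```bash
python3 - <<'E'
from h import *
st();snap('scene','s8');st()
E
```

```text
t 18.45 pos [ 0.489  -0.0082  0.2166] yaw 90.86 r 0.0915 bear -179.1 Frad -2.73 Ftan 4.63 Fz -3.04 T [-0.783 -0.85   0.185] Mz_eye 0.609 q6 -1.9
t 18.5 pos [ 0.489  -0.0082  0.2166] yaw 90.82 r 0.0915 bear -179.14 Frad -0.22 Ftan 4.26 Fz -1.66 T [-0.745 -0.073  0.189] Mz_eye 0.579 q6 -1.8
```

```bash
python3 - <<'E'
from h import *
for i in range(6): camera('top');st()
E
```

```text
t 18.55 pos [ 0.489  -0.0082  0.2166] yaw 90.89 r 0.0915 bear -179.12 Frad 1.33 Ftan 4.17 Fz -1.2 T [-0.773  0.659  0.208] Mz_eye 0.59 q6 -1.9
t 18.6 pos [ 0.489  -0.0082  0.2166] yaw 90.92 r 0.0915 bear -179.1 Frad -1.13 Ftan 3.5 Fz -1.6 T [-0.815  0.238  0.174] Mz_eye 0.494 q6 -1.9
t 18.65 pos [ 0.4889 -0.0082  0.2166] yaw 90.93 r 0.0916 bear -179.11 Frad -3.05 Ftan 4.21 Fz -3.01 T [-0.786 -0.681  0.152] Mz_eye 0.538 q6 -1.9
t 18.7 pos [ 0.489  -0.0083  0.2166] yaw 90.93 r 0.0915 bear -179.09 Frad -1.89 Ftan 3.17 Fz -2.31 T [-0.783 -0.618  0.17 ] Mz_eye 0.46 q6 -1.9
t 18.75 pos [ 0.489  -0.0082  0.2166] yaw 90.93 r 0.0916 bear -179.13 Frad 0.73 Ftan 4.56 Fz -1.18 T [-0.733  0.333  0.188] Mz_eye 0.605 q6 -1.9
t 18.8 pos [ 0.489  -0.0082  0.2166] yaw 90.93 r 0.0915 bear -179.13 Frad -0.0 Ftan 3.33 Fz -0.82 T [-0.851  0.559  0.211] Mz_eye 0.516 q6 -1.9
```

Call:
{"method": "arm_command", "body": {
  "increments": [
    [[0.013,0,0],0.033],
    [[0.013,0,0],0.033]
  ]
}}

```text
time: 19.0
ee_pos: [0.489, -0.0079, 0.2166]
tcp_rot: [-180.0, -0.1, 90.7]
wrist_force: [-1.1, -5.0, -1.5]
opening: 0.0107
```

```bash
python3 - <<'E'
from h import *
for i in range(4): st();camera('top')
E
```

```text
t 19.0 pos [ 0.489  -0.0079  0.2166] yaw 90.72 r 0.0915 bear -179.28 Frad 1.16 Ftan 4.97 Fz -1.51 T [-0.987  0.627  0.211] Mz_eye 0.665 q6 -1.7
t 19.05 pos [ 0.489  -0.0079  0.2166] yaw 90.72 r 0.0915 bear -179.3 Frad -0.3 Ftan 4.33 Fz -2.53 T [-0.926  0.236  0.172] Mz_eye 0.568 q6 -1.7
t 19.1 pos [ 0.489  -0.0079  0.2166] yaw 90.73 r 0.0916 bear -179.31 Frad -2.59 Ftan 4.99 Fz -2.84 T [-0.916 -0.711  0.159] Mz_eye 0.616 q6 -1.7
t 19.15 pos [ 0.489  -0.0079  0.2166] yaw 90.73 r 0.0915 bear -179.29 Frad -1.04 Ftan 5.89 Fz -2.08 T [-0.867 -0.443  0.198] Mz_eye 0.737 q6 -1.7
```

```bash
python3 -c "
from h import *
arc(-164,.0915,4)"
```

```text
[[[-0.24, 0.01, 0.0], np.float64(-0.63)], [[-0.49, 0.03, 0.0], np.float64(-1.27)], [[-0.73, 0.07, 0.0], np.float64(-1.91)], [[-0.97, 0.13, 0.0], np.float64(-2.55)]]
```

Call:
{"method": "arm_command", "body": {
  "increments": [
    [[-0.24,0.01,0],-0.63],
    [[-0.49,0.03,0],-1.27],
    [[-0.73,0.07,0],-1.91],
    [[-0.97,0.13,0],-2.55]
  ]
}}

```text
time: 19.6
ee_pos: [0.4924, -0.0317, 0.2165]
tcp_rot: [180.0, -0.2, 106.2]
wrist_force: [-0.7, 0.5, -1.7]
opening: 0.0103
```

```bash
python3 -c "
from h import *
st();arc(-134,.0915,5)"
```

```text
t 19.6 pos [ 0.4924 -0.0317  0.2165] yaw 106.2 r 0.0915 bear -164.23 Frad 0.51 Ftan -0.67 Fz -1.66 T [-0.028  0.087 -0.025] Mz_eye -0.086 q6 -20.0
[[[-0.39, 0.02, -0.0], np.float64(-0.94)], [[-0.77, 0.08, -0.0], np.float64(-1.94)], [[-1.14, 0.17, -0.0], np.float64(-2.95)], [[-1.5, 0.31, -0.0], np.float64(-3.96)], [[-1.85, 0.49, -0.01], np.float64(-4.97)]]
```

Call:
{"method": "arm_command", "body": {
  "increments": [
    [[-0.39,0.02,0],-0.95],
    [[-0.77,0.08,0],-1.95],
    [[-1.14,0.17,0],-2.95],
    [[-1.5,0.31,0],-3.95],
    [[-1.85,0.49,0],-4.95]
  ]
}}

```text
time: 20.1
ee_pos: [0.5171, -0.0724, 0.2163]
tcp_rot: [179.9, -0.2, 136.2]
wrist_force: [0.4, -0.3, -2.6]
opening: 0.0105
```

```bash
python3 -c "
from h import *
st();snap('scene','s9');snap('top','t9')
f=cv2.imread('pics/s9.png');a=cv2.resize(f[160:260,270:390],None,fx=6,fy=6,interpolation=cv2.INTER_CUBIC)
cv2.imwrite('pics/s9c.png',a)
f=cv2.imread('pics/t9.png');a=cv2.resize(f[190:270,250:350],None,fx=7,fy=7,interpolation=cv2.INTER_CUBIC)
cv2.imwrite('pics/t9c.png',a)
"
```

```text
t 20.1 pos [ 0.5171 -0.0724  0.2163] yaw 136.16 r 0.0912 bear -134.01 Frad -0.1 Ftan 0.52 Fz -2.6 T [-0.094  0.088  0.002] Mz_eye 0.049 q6 -54.2
```

View pics/s9c.png

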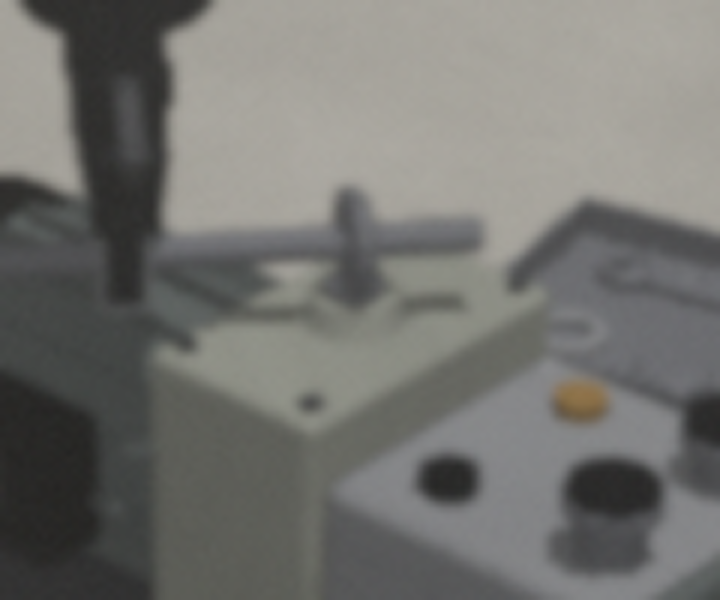

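View pics/t9c.png

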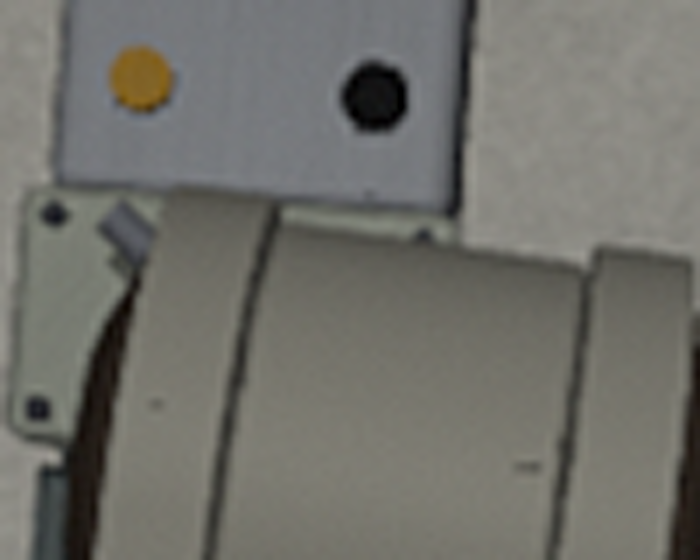

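Call:
{"method": "arm_command", "body": {
  "increments": [
    [[0,-0.6,0],0],
    [[0,-1.3,0],0],
    [[0,-2,0],0],
    [[0,-2.8,0],0],
    [[0,-3.6,0],0]
  ]
}}

```text
time: 20.7
ee_pos: [0.4532, -0.1384, 0.216]
tcp_rot: [179.9, -0.2, 135.9]
wrist_force: [0.5, -0.2, -2.7]
opening: 0.0107
```

```bash
python3 -c "
from h import *
st();inc([.4664,-.3446,.25],78.4)"
```

```text
t 20.7 pos [ 0.4532 -0.1384  0.216 ] yaw 135.88 r 0.1831 bear -134.05 Frad -0.2 Ftan 0.46 Fz -2.67 T [-0.105  0.038  0.025] Mz_eye 0.11 q6 -63.0
t 20.7 pos [ 0.4532 -0.1384  0.216 ] rpy [179.89  -0.18 135.88] F [ 0.47 -0.18 -2.67] T [-0.105  0.038  0.025] op 0.0107 q [-17.1  -5.8  -3.5  92.4   0.2 -63. ]
shift [-6.116 -5.55  -1.389] roll 9.58 or -50.42 | dist mm 209.4
```

Call:
{"method": "arm_command", "body": {
  "increments": [
    [[-0.3,-0.6,-1],0],
    [[-1,-1.3,-1.8],0.8],
    [[-2.1,-2.2,-2],2],
    [[-3.2,-3.1,-2],3.3],
    [[-4.2,-4,-2],4.7]
  ]
}}

```text
time: 21.2
ee_pos: [0.4578, -0.2854, 0.2663]
tcp_rot: [179.9, -0.2, 107.3]
wrist_force: [1.2, 0.8, -3.2]
opening: 0.0107
```

```bash
python3 -c "
from h import *
inc([.4664,-.3446,.1423],78.4)"
```

```text
t 21.2 pos [ 0.4578 -0.2854  0.2663] rpy [ 1.7993e+02 -1.6000e-01  1.0726e+02] F [ 1.24  0.81 -3.22] T [-0.037  0.08   0.   ] op 0.0107 q [-32.    4.2  11.9  97.8   0.2 -49.3]
shift [-2.378 -0.38   4.952] roll 4.81 or -55.19 | dist mm 137.7
```

Call:
{"method": "arm_command", "body": {
  "increments": [
    [[-0.6,-0.1,0.8],1.3],
    [[-1.2,-0.2,1.6],2.6],
    [[-1.9,-0.3,2.6],3.9],
    [[-2.38,-0.38,3.8],4.8],
    [[-2.38,-0.38,4.9],4.8]
  ]
}}

```text
time: 21.7
ee_pos: [0.4649, -0.3463, 0.1424]
tcp_rot: [-180.0, -0.2, 78.1]
wrist_force: [-0.2, 0.6, -2.5]
opening: 0.0106
```

```bash
python3 -c "
from h import *
inc([.4666,-.3448,.1423],78.4)
snap('wrist','w10');snap('top','t10');snap('scene','s10')
f=cv2.imread('pics/t10.png');a=cv2.resize(f[190:320,240:460],None,fx=3.5,fy=3.5,interpolation=cv2.INTER_CUBIC)
cv2.imwrite('pics/t10c.png',a)"
```

```text
t 21.7 pos [ 0.4649 -0.3463  0.1424] rpy [-1.7998e+02 -1.7000e-01  7.8090e+01] F [-0.25  0.63 -2.49] T [0.092 0.147 0.045] op 0.0106 q [-36.8   8.3   2.6  84.5   0.1 -24.8]
shift [0.074 0.054 0.006] roll -0.051 or 59.95 | dist mm 2.3
```

View pics/w10.png

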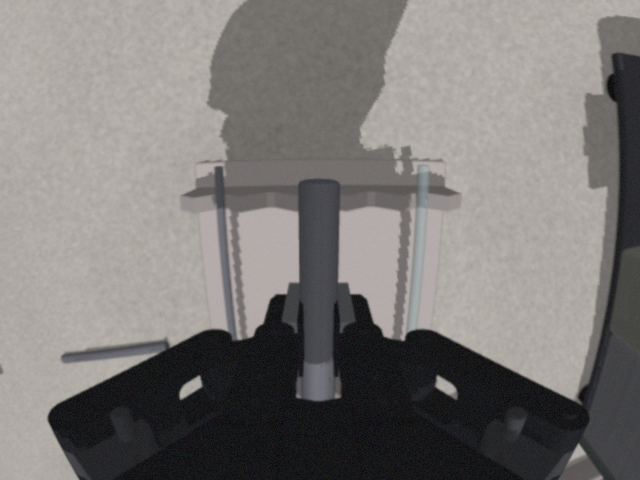

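View pics/t10c.png

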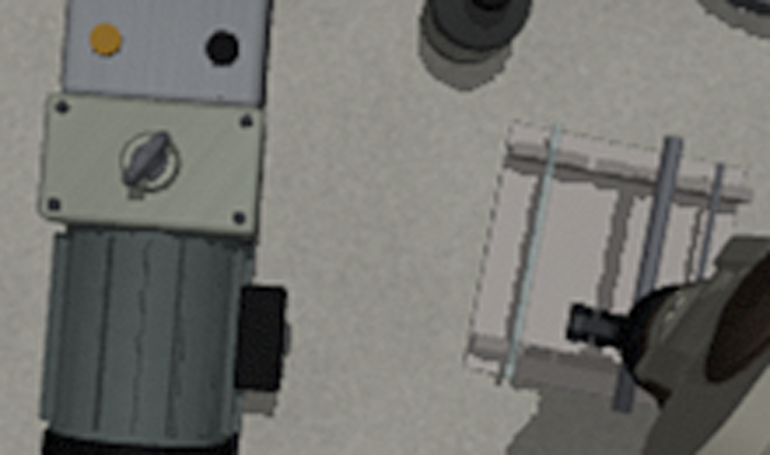

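Call:
{"method": "arm_command", "body": {
  "increments": [
    [[0.07,0.05,0.4],-0.05],
    [[0.07,0.05,1.3],-0.05],
    [[0.07,0.05,2.3],-0.05],
    [[0.07,0.05,3.1],-0.05],
    [[0.07,0.05,3.6],-0.05]
  ]
}}

```text
time: 22.35
ee_pos: [0.4659, -0.3423, 0.0524]
tcp_rot: [-179.8, -0.3, 78.7]
wrist_force: [0.3, 0.1, -1.6]
opening: 0.0111
```

```bash
python3 -c "
from h import *
inc([.4665,-.3446,.0425],78.4)"
```

```text
t 22.35 pos [ 0.4659 -0.3423  0.0524] rpy [-179.84   -0.25   78.72] F [ 0.28  0.05 -1.64] T [ 0.046  0.121 -0.023] op 0.0111 q [-36.4   9.6  -5.8  74.8   0.2 -25.1]
shift [-0.087  0.043  0.395] roll 0.053 or -59.95 | dist mm 10.2
```

Call:
{"method": "arm_command", "body": {
  "increments": [
    [[-0.08,0.03,0.05],0.05],
    [[-0.08,0.04,0.2],0.05],
    [[-0.08,0.04,0.32],0.05],
    [[-0.08,0.04,0.38],0.05]
  ]
}}

```text
time: 22.75
ee_pos: [0.4668, -0.3447, 0.0435]
tcp_rot: [-179.9, -0.2, 78.4]
wrist_force: [-0.3, 1.0, -1.8]
opening: 0.0107
```

```bash
python3 -c "
from h import *
inc([.4665,-.3446,.0425],78.4)"
```

```text
t 22.75 pos [ 0.4668 -0.3447  0.0435] rpy [-179.9    -0.22   78.42] F [-0.34  1.04 -1.81] T [-0.012  0.103  0.003] op 0.0107 q [-36.5  10.1  -6.3  73.8   0.2 -24.9]
shift [ 0.001 -0.012  0.039] roll 0.003 or -60.0 | dist mm 1.0
```

Lower the last millimetre and feel for the notches, then open to the pre-grasp width.

Call:
{"method": "arm_command", "body": {
  "increments": [
    [[0,0,0.03],0],
    [[0,0,0.05],0],
    [[0,0,0.05],0]
  ]
}}

```text
time: 23.05
ee_pos: [0.4669, -0.3447, 0.0425]
tcp_rot: [-179.9, -0.2, 78.4]
wrist_force: [0.4, 0.2, -2.4]
opening: 0.0109
```

Call:
{"method": "arm_command", "body": {
  "increments": [
    [[0,0,0],0],
    [[0,0,0],0],
    [[0,0,0],0],
    [[0,0,0],0]
  ],
  "claw": 0,
  "force": 20
}}

```text
time: 23.45
ee_pos: [0.4671, -0.3449, 0.0427]
tcp_rot: [-179.9, -0.2, 78.4]
wrist_force: [0.0, 0.1, 0.5]
opening: 0.0431
```

Call:
{"method": "arm_command", "body": {
  "increments": [
    [[0,0,-0.4],0],
    [[0,0,-1],0],
    [[0,0,-2],0],
    [[0,0,-3.5],0],
    [[0,0,-5],0]
  ]
}}

```text
time: 23.95
ee_pos: [0.4669, -0.3452, 0.1703]
tcp_rot: [-180.0, -0.2, 78.4]
wrist_force: [0.2, -1.4, -0.5]
opening: 0.0425
```

```bash
python3 -c "
from h import *
inc([.30,-.40,.28],78.4)
snap('wrist','w11');snap('top','t11')
"
```

```text
t 23.95 pos [ 0.4669 -0.3452  0.1703] rpy [-179.98   -0.19   78.42] F [ 0.22 -1.37 -0.46] T [-0.046 -0.042  0.01 ] op 0.0425 q [-36.6   8.4   5.9  87.6   0.2 -25. ]
shift [-3.473 -6.102 -4.397] roll 0.004 or -60.0 | dist mm 207.1
```

View pics/w11.png

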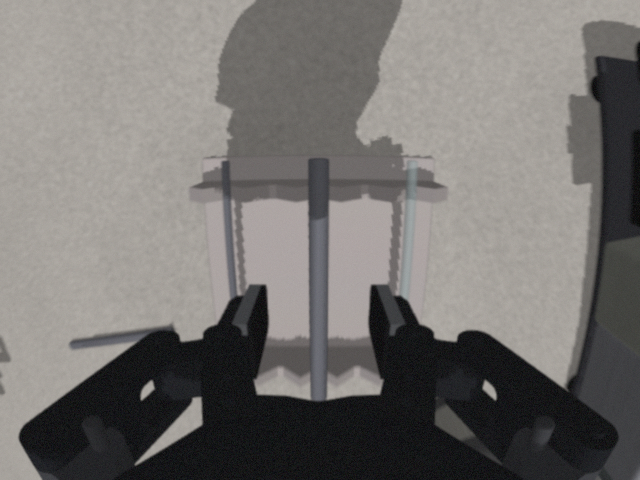

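Bar lies in the middle notches (318,160 to 318,400). Backing the arm away for a clear top view.

Call:
{"method": "arm_command", "body": {
  "increments": [
    [[-0.4,-0.8,-1],0],
    [[-1,-2,-2],0],
    [[-1.8,-3.4,-3],0],
    [[-2.6,-4.8,-4],0],
    [[-3.4,-6.1,-4.4],0]
  ]
}}

```text
time: 24.55
ee_pos: [0.3001, -0.3994, 0.2875]
tcp_rot: [179.4, 0.2, 78.4]
wrist_force: [-0.1, -0.5, -0.1]
opening: 0.0426
```

Call:
{"method": "arm_command", "body": {
  "increments": [
    [[0,0,0],0],
    [[0,0,0],0]
  ]
}}

```text
time: 24.75
ee_pos: [0.2996, -0.3998, 0.2889]
tcp_rot: [179.3, 0.3, 78.3]
wrist_force: [0.4, -0.1, 0.3]
opening: 0.0425
```

```bash
python3 - <<'E'
from h import *
inc([.30,-.40,.28],78.4)
snap('top','t12');snap('scene','s12')
a=cv2.imread('pics/top0.png')[215:320,360:460];b=cv2.imread('pics/t12.png');
f=np.hstack([cv2.resize(x,None,fx=4,fy=4,interpolation=cv2.INTER_CUBIC) for x in (a,b[215:320,360:460])]);cv2.imwrite('pics/cmp.png',f)
cv2.imwrite('pics/t12e.png',cv2.resize(b[195:270,240:330],None,fx=7,fy=7,interpolation=cv2.INTER_CUBIC))
c=load('top0');d=load('t12')
for p in [(422.5,234),(416,267),(410,299)]: print(w(c,*p)[2].round(4),w(d,*p)[2].round(4))
E
```

```text
t 24.75 pos [ 0.2996 -0.3998  0.2889] rpy [179.26   0.28  78.33] F [ 0.4  -0.11  0.3 ] T [-0.032  0.021  0.035] op 0.0425 q [-53.3  -1.4   8.8  99.4   0.3 -41.6]
shift [-0.005  0.012  0.358] roll -0.012 or 59.99 | dist mm 8.9
0.0593 0.0626
0.0588 0.0624
0.0604 0.0572
```

View pics/cmp.png

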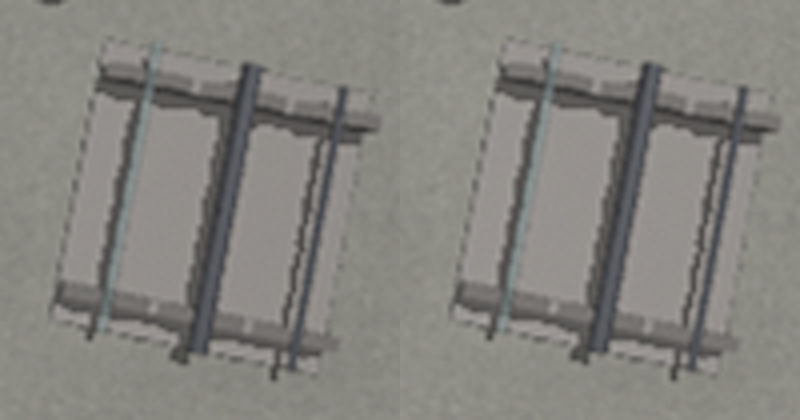

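View pics/t12e.png

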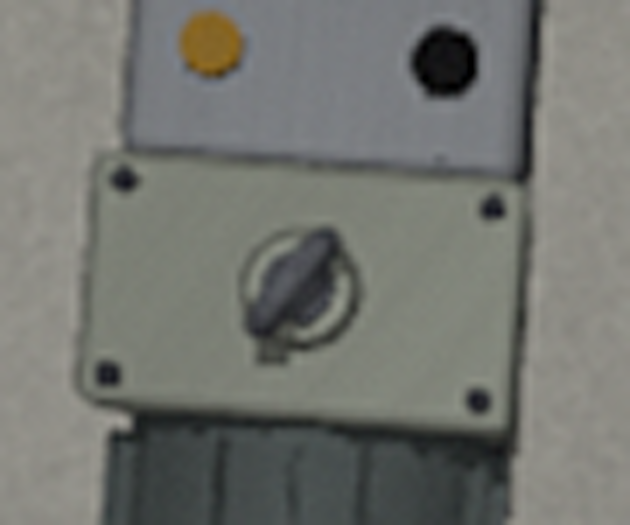

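```bash
python3 -c "
from h import *
print(job_done())"
```

```text
the job is handed in; nothing more can be done
None
```

I took the thick bar from the middle notches, slid it through the eye and turned the eye clockwise about 75° until it stopped dead. Then I drew the bar out, laid it back in its own notches, backed the arm off and handed the job in at about 25 s; no verdict was reported.

**Nip-up:** At the stop the moment held at about 0.55 N m. A further 0.2° raised it to about 0.65 N m (readings 0.57–0.74, noisy), against a steady friction of roughly 0.1 N m while turning. I could not read the bar-to-eye contact force directly. From geometry I put it at about 45–55 N for the two contacts together, or 25–28 N each.

**Last checks:**
- **Bar:** Before and after top views show the bar and both thin rods in the same places. The bar did not slip in the grip.
- **Level:** The depth readings on the bar spread over about 5 mm from end to end (57–63 mm), which is camera noise. I judged the bar level from its picture and its shadow, which match the start.
- **Eye:** The loop still stands at the turned angle, and the gripper is clear of everything.

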